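Pack the stacking stock box

TASK

Pack the model railway's stacking stock box from the bottom up: lay the red locomotive in the bay of the dark base, stack the empty light plywood tray squarely on the base inside its metal corners, lay the blue wagon in the tray's bay, and close the stack with the plywood lid, seated flat inside the tray's metal corners. Work in that order, let go of everything at the end, and leave the white tank wagon, the signal, the paint jar, the buffer stop and the pliers where they are.

Things in the scene. Friction and masses are not known exactly. Their poses are not given: they have to be found in the camera images.
- box_base: stock box base, 1.2 kg, loose: dark wood on a plinth 84 x 208 x 8 mm. Origin: centre of underside, z up, long axis y. Blue bay 50 x 165 mm, floor at z 10 mm; side rails to 24, end boards to 60, four metal corners to about 70 mm with lips leaning out, leaving 63 x 184 mm: the tray has 1.5 mm to spare a side, and lips guide it from 5 mm off. Seated tray: origin 60 mm above this one, long axes parallel
- tray: light plywood tray, 0.22 kg, 60 x 181 mm (x by y; its metal corners up to 7 mm beyond). Origin: centre of underside, z up, long axis y. Grey bay 50 x 163 mm, floor at z 8 mm; side rails to 24 mm: grasp across the middle, 60 mm wide. End boards to 54 mm, four metal corners to about 64 mm take the lid with 1.5 mm to spare a side. Seated lid: origin 54 mm above this one. Either way round fits
- lid: stock box lid, flat plywood board 57 x 178 x 6 mm, loose, 0.12 kg, with a dark wooden bar handle on top: bar 14 mm wide (x), 90 mm long (y), from z 24 to 38 mm, on two posts 36 mm either side of the middle. Origin: centre of its underside, z up, long axis y
- red_loco: red model diesel locomotive with a grey roof, 37 x 149 x 45 mm, long axis y, 0.3 kg, standing on its wheels; body 34 mm wide with upright sides from 12 to 44 mm above the origin, to be taken across its middle. Origin: centre of its underside, z up. Either end may come first in the bay
- blue_wagon: blue model goods wagon, 32 x 139 x 41 mm, long axis y, 0.1 kg, standing on its wheels; body 30 mm wide, sides from 12 to 40 mm above the origin, to be taken across its middle. Origin: centre of its underside, z up. Either end may come first in the bay
- tank_wagon: white tank wagon, 31 x 139 x 50 mm, long axis y, too tall for the tray; a bystander, to be left where it is. Origin: centre of its underside
- signal_mast: thin colour-light signal, 101 mm high, loose on its small foot; the mast stands at local (8, -18) mm; a bystander, easily knocked over. Origin: underside
- grey_jar: small grey paint jar with a white cap, 30 mm across, 42 mm high; a bystander. Origin: centre of its underside
- buffer_stop: small buffer stop with red beams on a black foot, 30 x 34 x 28 mm; a bystander. Origin: centre of its underside
- pliers: red-handled pliers lying flat, 42 x 147 x 10 mm; a bystander. Origin: centre of its underside
Things that resemble listed ones, but are neither listed nor needed, are in the scene too. There is more than one size of the blue_wagon; the job needs the larger.

How it is judged:
By the outcome, as a careful person would: the job done as asked, in the order asked, and still so for the second after the job is handed in, with the robot touching nothing.
It also fails if it takes over 106 s, if anything falls off the work surface, if the arm or the gripper's body presses on something with over 40 N, if the wrist force passes 120 N, or if a joint passes its speed limit or range.

ROBOT

A 6-joint arm with a two-finger parallel gripper is mounted at the origin on a cart in front of the work surface, level with it; the furniture and walls round the work are solid. World frame = base frame: x ahead of the robot, y to its left, z up, the work surface at z = 0. Lengths are in m, angles in rad, forces in N, time in s.
With the tool pointing down it reaches from about 0.375 to 0.975 m from the base axis. Payload 3.8 kg.
Tool frame: the origin (TCP) lies where the fingers leave the gripper's body, on its centre line; the fingertips stand 73 mm ahead of it and the grasp point (between the pads) lies 54 mm ahead of it (nose_length is the distance from the TCP to the fingertips, in m); z points along the fingers, y is the line along which they close (so a half turn about z gives the same grasp; the last joint's range is limited). The gripper opens to 85 mm and grips with 20 to 120 N. Pads are 22 mm wide; open, the fingers measure 114 mm over their backs; the gripper's body (76 mm by 85 mm) begins 54 mm behind the grasp point. The pads swing forward as they close: fully open they stand 13 mm farther back than shut.
Start: joints at [-1.228, 0.264, 1.604, -0, 1.274, -0.037], TCP at [0.25, -0.627, 0.304] pointing down, gripper open.
Joint ranges: [-2.63, 2.63], [-0.94, 2.18], [0.31, 2.57], [-1.31, 4.45], [0, 2.66], [-2.55, 2.55]. Speed limits (rad/s): [2.57, 2.57, 3.14, 3.14, 3.14, 3.14].

INTERFACE

Orientations are given as a rotation vector (axis times angle).
In Python, from workcell import read_state, read_camera, calibration, finish_job, look_for, cut_out, tip_of, nose_length gives the robot as it stands.
- The arm moves only by the tool step_arm, never from a script. Its argument "targets" is a list of rows, each a list of 3 entries, a list of its own where there are three numbers: the turn, a rotation vector about the tool's x, y, z in rad, then the shift along the tool's x, y, z in mm, then the finger opening in mm, from 0 to 85.4. In form: [[[ax, ay, az], [x, y, z], grip], ...]. A call has 1 to 5 rows; each row shifts and turns the commanded pose from where the row before left it, along the tool's axes as they then stand; what a row does not reach is not made up. A row lasts 1/12 s, in which the tool goes at most 41.7 mm and 7.16 degrees, less where a joint would pass 70% of its speed; a pose out of reach is approached as far as the arm can. A call with a gripper value outside its range is refused whole. The fingers move at their own pace and stop on an object; "grip_force" is the grip in N (left out, the last holds). Time passes only in rows, so rows that do not move let the fingers close. It gives the time, the measured TCP pose, the force, the opening and the grip force at its end, in the units of the state.
- read_state(): the state, without advancing time (a new reading comes with each control period).
- read_camera(name): name is "side" or "top" or "wrist"; returns the picture (480x640x3 uint8, red, green, blue); there is no depth.
- calibration(name): a dict with "camera_matrix" (3x3 intrinsics, pixels), "R" (3x3) and "t" (3): a world point X has camera coordinates R X + t. Camera axes: x right, y down, z forward; pixel columns grow to the right and rows downward; lengths in m; the calibration is good to about 2 mm. A picture is of the moment at which its call begins: read the wrist's pose just before it. calibration takes no time and is no camera call; for the wrist camera it gives the pose at the moment of the call.
- finish_job(): hands the job in; it is judged then, once.
Trained networks look in the newest picture that a camera, given by its name, has taken for a name from the list of things; names that differ only in an ending like _2 or _b are one class to them, and where a whole thing is asked for, a point or a joint stands for the part that bears it (a point fixed in the world has none). Each returns a list of dicts, best first, with "score" (0 to 1); they miss things now and then, are a little off and sometimes report something else, mostly with a low value. They report only what shows in the picture. A call takes as long as a camera call. They do not tell look-alikes from the thing itself.
- look_for(camera, query): "extent" ([left, top, right, bottom] in pixels, round what is visible of it).
- cut_out(camera, query): "region" (480x640 bool, what is visible of it) and "extent" ([left, top, right, bottom] in pixels, round what is visible of it).
- tip_of(camera, query): "at" ([row, column] in pixels: a listed point, or the origin of a listed thing).
The state is a dict: "time": time; "q": joint angles; "joint_vel": joint speeds; "joint_torque": joint torques, N m; "tool_pos": TCP position; "tcp_rot": TCP orientation; "wrist_force": force on the tool from outside, world axes, zero at the start; "torque": the same for the moment, N m; "width": opening from 0.0 (shut) to 1.0 (fully open); "grip_force": force on a finger pad.
Only numpy, scipy, OpenCV 4.12 (cv2) and the standard library are available. Lean on these libraries where they do the work, as an engineer would, in place of code of your own. Each camera call takes 0.05 s, during which the arm holds its last target. There are 200 camera calls.

## Working session

There is one attempt and no reset: what is moved stays moved. The work goes in short steps, Python scripts to look and compute and a tool call to move; the robot and the scene stay as the last step left them, time stands still between calls to the robot, and variables do not carry over. Pictures are saved under pics/ and viewed, at most 14 in all, crops included, and the job is handed in when it is done.

Besides the shell and the picture viewer there is one more tool, called after ">>>" as name(argument=value, ...), one argument or row to a line, values as JSON. step_arm: Moves the arm, as the interface text tells. Its arguments: {"type":"object","properties":{"targets":{"type":"array","items":{"type":"array"}},"grip_force":{"type":"number"}},"required":["targets"]}

```bash
mkdir -p pics; ls
python3 - <<'E'
from workcell import *
import cv2
print(read_state())
for n in ("top","side"):
    im=read_camera(n); cv2.imwrite(f"pics/{n}0.png",im[:,:,::-1])
    c=calibration(n); print(n,c)
    for q in ["box_base","tray","lid","red_loco","blue_wagon","tank_wagon","signal_mast"]:
        print(q,[( [round(float(v)) for v in d["extent"]],round(float(d["score"]),2)) for d in look_for(n,q)[:4]])
print(calibration("wrist"),nose_length)
E
```

```text
pics
{'time': 0.0, 'q': array([-1.22790842e+00,  2.64786520e-01,  1.60539707e+00,  2.00555032e-05,
        1.27369082e+00, -3.69011751e-02]), 'joint_vel': array([-1.28047870e-03, -2.55667358e-03, -3.64542550e-06,  1.40999676e-03,
       -1.23804155e-03,  4.39437870e-04]), 'joint_torque': array([ 5.35848030e-04, -5.15114129e+01, -3.67311859e+01,  2.87192133e-04,
        1.30734299e-02, -5.53682668e-06]), 'tool_pos': array([ 0.25004822, -0.62635892,  0.3025269 ]), 'tcp_rot': array([-3.08290412e+00, -5.92557056e-01,  5.16085655e-04]), 'wrist_force': array([ 0.75429481, -0.27801484,  0.66043682]), 'torque': array([-0.02731455, -0.0240698 , -0.0285126 ]), 'grip_force': 0.0, 'width': 1.000817500817895}
top {'camera_matrix': array([[510.45205255,   0.        , 315.69534508],
       [  0.        , 510.45205255, 239.5236719 ],
       [  0.        ,   0.        ,   1.        ]]), 'R': array([[ 0.01178526, -0.99991721, -0.00516555],
       [-0.99808063, -0.01144921, -0.06086028],
       [ 0.0607961 ,  0.00587289, -0.99813293]]), 't': array([-0.10470782,  0.47854442,  1.16757218])}
box_base [([2
[... 788 characters left out ...]
 174, 312], 0.95), ([203, 204, 292, 265], 0.24)]
lid [([309, 195, 354, 219], 0.59)]
red_loco [([312, 217, 325, 237], 0.62)]
blue_wagon [([134, 284, 206, 336], 0.57), ([334, 232, 365, 257], 0.52)]
tank_wagon [([258, 244, 317, 275], 0.79)]
signal_mast [([215, 231, 234, 279], 0.47)]
{'camera_matrix': array([[341.61478331,   0.        , 315.09618103],
       [  0.        , 341.61478331, 239.27333439],
       [  0.        ,   0.        ,   1.        ]]), 'R': array([[ 3.70043174e-01, -9.29014115e-01, -9.06959225e-04],
       [-8.84271741e-01, -3.52520460e-01,  3.06256124e-01],
       [-2.84835983e-01, -1.12525990e-01, -9.51948719e-01]]), 't': array([-0.67464398, -0.04005354,  0.38089812])} 0.0726
```

Run:
```python
import cv2
a=cv2.imread("pics/top0.png"); cv2.imwrite("pics/top0c.png",cv2.resize(a[140:320,70:470],None,fx=2,fy=2,interpolation=cv2.INTER_CUBIC))
b=cv2.imread("pics/side0.png"); cv2.imwrite("pics/side0c.png",cv2.resize(b[160:400,50:450],None,fx=2,fy=2,interpolation=cv2.INTER_CUBIC))
```

```text
(no output)
```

View pics/top0c.png

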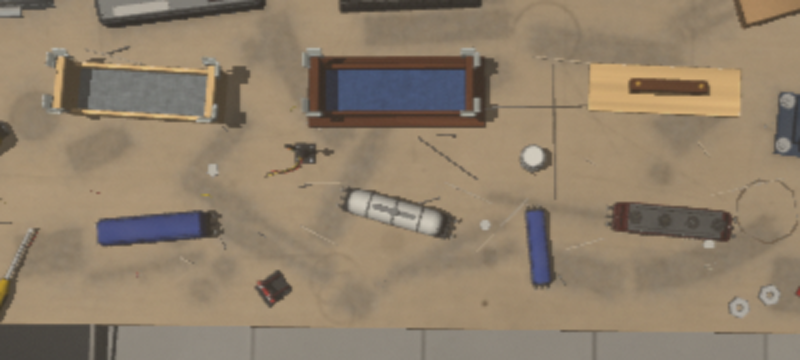

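View pics/side0c.png

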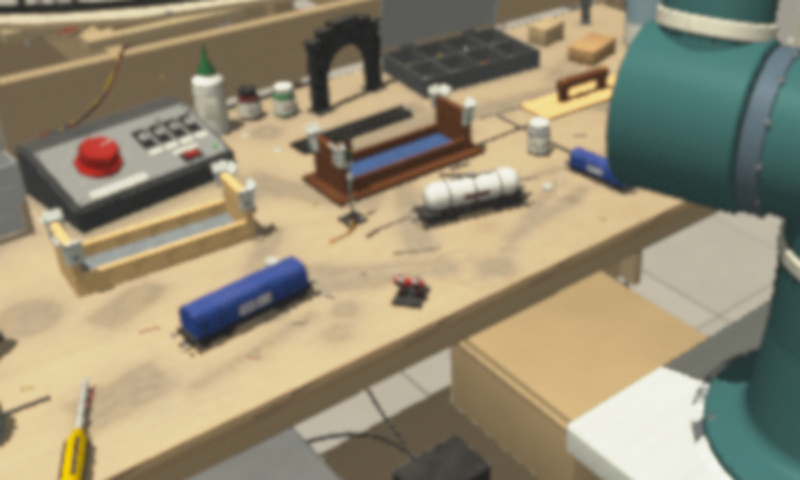

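The larger blue wagon is the one at top-view pixel ~(148,254), about 58 px long. The other, at (339,264), is about 40 px long and clearly smaller. The base is at (267,184), the tray at (138,184), the lid at (402,184) and the loco at (405,252). Next I'll fit part models to the masks.

```bash
cat > h.py <<'E'
import numpy as np, cv2
from scipy.optimize import minimize
from scipy.spatial.transform import Rotation as Ro
from workcell import *
def bx(cx,cy,w,l,z0,z1):
    return np.array([[cx+i*w/2,cy+j*l/2,z] for i in(-1,1) for j in(-1,1) for z in(z0,z1)])/1000
def corners(x,y,z0,z1): return [bx(i*x,j*y,12,12,z0,z1) for i in(-1,1) for j in(-1,1)]
M={"red_loco":[bx(0,0,34,149,12,45),bx(0,0,30,140,0,12)],"blue_wagon":[bx(0,0,30,139,12,41),bx(0,0,26,130,0,12)],
"lid":[bx(0,0,57,178,0,6),bx(0,0,14,90,24,38),bx(0,36,12,12,6,24),bx(0,-36,12,12,6,24)],
"tray":[bx(0,0,60,181,0,8)]+[bx(i*27.5,0,5,181,0,24) for i in(-1,1)]+[bx(0,i*86,60,9,0,54) for i in(-1,1)]+corners(29,90,44,64),
"box_base":[bx(0,0,84,208,0,8)]+[bx(i*29,0,8,185,0,24) for i in(-1,1)]+[bx(0,i*88,66,10,0,60) for i in(-1,1)]+corners(33,93,50,70)}
def proj(P,c):
    X=P@c["R"].T+c["t"]; u=X@c["camera_matrix"].T; return u[:,:2]/u[:,2:]
def back(uv,z,c):
    d=c["R"].T@np.linalg.solve(c["camera_matrix"],[uv[0],uv[1],1]); o=-c["R"].T@c["t"]; return o+d*(z-o[2])/d[2]
def place(P,p,z0=0):
    c,s=np.cos(p[2]),np.sin(p[2]); return np.c_[P[:,0]*c-P[:,1]*s+p[0],P[:,0]*s+P[:,1]*c+p[1],P[:,2]+z0]
def sil(n,p,c,z0=0,S=3):
    im=np.zeros((480*S,640*S),np.uint8)
    for P in M[n]:
        u=proj(place(P,p,z0),c)*S+(S-1)/2
        cv2.fillConvexPoly(im,cv2.convexHull(np.round(u).astype(np.int32)),1)
    return im
def fit(n,views,p0,z0=0,S=3):
    ms=[(cv2.resize(m.astype(np.uint8),None,fx=S,fy=S,interpolation=cv2.INTER_NEAREST),c) for m,c in views]
    def cost(q):
        p=[q[0]/100,q[1]/100,q[2]/10]; s=0
        for m,c in ms:
            a=sil(n,p,c,z0,S); s+=1-(a&m).sum()/max(1,(a|m).sum())
        return s/len(ms)
    best=None
    for k in(.5,-.3):
        q0=np.array([p0[0]*100,p0[1]*100,p0[2]*10])
        r=minimize(cost,q0,method="Nelder-Mead",options=dict(initial_simplex=np.vstack([q0,q0+[2*k,0,0],q0+[0,2*k,0],q0+[0,0,2*k]]),xatol=.01,fatol=1e-4))
        if best is None or r.fun<best.fun: best=r
    q=best.x; return np.array([q[0]/100,q[1]/100,q[2]/10]),1-best.fun
def yaw0(mask,z,c):
    r=cv2.minAreaRect(np.argwhere(mask)[:,::-1].astype(np.float32)); b=cv2.boxPoints(r)
    e=max([(b[0],b[1]),(b[1],b[2])],key=lambda e:np.linalg.norm(e[0]-e[1]))
    a,d=back(e[0],z,c),back(e[1],z,c); v=d-a; y=np.arctan2(-v[0],v[1]); y=(y+np.pi/2)%np.pi-np.pi/2
    m=back(r[0],z,c); return [m[0],m[1],y]
def T():  # tool pose
    s=read_state(); return s["tool_pos"],Ro.from_rotvec(s["tcp_rot"]).as_matrix(),s
def togo(xy,ztcp,yawclose):
    """print tool-frame moves to put TCP at (xy,z), pointing down, closing line at world angle yawclose"""
    p,R,s=T(); best=None
    for k in(-1,0,1,2):
        a=yawclose+k*np.pi; y=np.array([np.cos(a),np.sin(a),0]); z=np.array([0,0,-1.]); G=np.c_[np.cross(y,z),y,z]
        rv=Ro.from_matrix(R.T@G).as_rotvec()
        if best is None or np.linalg.norm(rv)<np.linalg.norm(best[0]): best=(rv,G)
    d=np.array([*xy,ztcp])-p
    print("turn",best[0].round(4),"shift now-axes mm",(R.T@d*1000).round(1),"after-turn axes",(best[1].T@d*1000).round(1),"q",s["q"].round(2),"t",round(s["time"],2),"pos",p.round(4))
E
cat > m0.py <<'E'
from h import *
im=read_camera("top"); c=calibration("top")
for n,z,u in [("box_base",.03,(267,184)),("tray",.03,(138,184)),("lid",.006,(402,184)),("red_loco",.04,(405,252)),("blue_wagon",.04,(148,254))]:
    ds=cut_out("top",n)
    ds=[d for d in ds if abs((d["extent"][0]+d["extent"][2])/2-u[0])<25 and abs((d["extent"][1]+d["extent"][3])/2-u[1])<20]
    if not ds: print(n,"none",back(u,z,c)); continue
    m=ds[0]["region"]; p0=yaw0(m,z,c); p,f=fit(n,[(m,c)],p0)
    print(n,np.round(p0,4),p.round(4),round(f,3),"tip",[back(d["at"][::-1],0,c).round(3)[:2] for d in tip_of("top",n)[:3]])
for n,u in [("tank_wagon",(267,246)),("jar",(337,218)),("signal foot",(223,216)),("buffer",(207,284)),("smallblue",(339,264)),("front edge",(300,302)),("back obstacles",(300,145))]: print(n,back(u,.02,c).round(3))
w=calibration("wrist");p,R,s=T(); print("cam in tool",(R.T@(-w["R"].T@w["t"]-p)).round(4),(R.T@w["R"].T).round(3)); print(R.round(3))
E
python3 m0.py
```

```text
box_base [0.6066 0.0178 0.0107] [0.6064 0.0164 0.0117] 0.961 tip [array([0.613, 0.014]), array([ 0.423, -0.511])]
tray [ 0.6051  0.3126 -0.0563] [ 0.601   0.3067 -0.0503] 0.95 tip [array([0.604, 0.3  ])]
lid [ 0.6118 -0.299  -0.019 ] [ 0.6118 -0.299  -0.019 ] 0.967 tip [array([ 0.616, -0.302])]
red_loco [ 0.4567 -0.3011 -0.0737] [ 0.4569 -0.2986 -0.0697] 0.857 tip [array([ 0.455, -0.31 ])]
blue_wagon [0.4421 0.2847 0.1148] [0.4417 0.2859 0.0906] 0.817 tip [array([ 0.419, -0.151]), array([0.449, 0.282])]
tank_wagon [0.463 0.013 0.02 ]
jar [ 0.53  -0.148  0.02 ]
signal foot [0.531 0.116 0.02 ]
buffer [0.374 0.149 0.02 ]
smallblue [ 0.424 -0.153  0.02 ]
front edge [ 0.336 -0.065  0.02 ]
back obstacles [ 0.7  -0.06  0.02]
cam in tool [ 0.078   0.     -0.0703] [[-0.001 -0.952 -0.306]
 [ 1.    -0.    -0.001]
 [ 0.001 -0.306  0.952]]
[[ 0.929  0.371  0.   ]
 [ 0.371 -0.929  0.   ]
 [ 0.     0.    -1.   ]]
```

```bash
python3 -c "
from h import *
togo((.457,-.299),.2,-.07)"
```

```text
turn [ 0.    -0.    -1.121] shift now-axes mm [ 313.6 -227.9  103.9] after-turn axes [341.6 183.3 103.9] q [-1.23  0.26  1.6   0.    1.27 -0.04] t 1.35 pos [ 0.2503 -0.6269  0.3039]
```

>>> step_arm(
  targets=[
    [[0, 0, -0.112], [0, 0, 10.4], 85],
    [[0, 0, -0.112], [0, 0, 10.4], 85],
    [[0, 0, -0.112], [0, 0, 10.4], 85],
    [[0, 0, -0.112], [0, 0, 10.4], 85],
    [[0, 0, -0.112], [0, 0, 10.4], 85],
  ],
)

```text
time: 1.77
tool_pos: [0.2502, -0.6269, 0.2514]
tcp_rot: [2.797, 1.43, 0.0]
wrist_force: [-0.3, 0.9, -0.0]
width: 0.999
grip_force: 0.0
```

>>> step_arm(
  targets=[
    [[0, 0, -0.112], [0, 0, 10.4], 85],
    [[0, 0, -0.112], [0, 0, 10.4], 85],
    [[0, 0, -0.112], [0, 0, 10.4], 85],
    [[0, 0, -0.112], [0, 0, 10.4], 85],
    [[0, 0, -0.112], [0, 0, 10.4], 85],
  ],
)

```text
time: 2.18
tool_pos: [0.2503, -0.6269, 0.1994]
tcp_rot: [2.293, 2.148, -0.0]
wrist_force: [0.0, 0.6, -0.1]
width: 0.995
grip_force: 0.0
```

>>> step_arm(
  targets=[
    [[0, 0, 0], [34, 18, 0], 85],
    [[0, 0, 0], [34, 18, 0], 85],
    [[0, 0, 0], [34, 18, 0], 85],
    [[0, 0, 0], [34, 18, 0], 85],
    [[0, 0, 0], [34, 18, 0], 85],
  ],
)

```text
time: 2.6
tool_pos: [0.3526, -0.4623, 0.1999]
tcp_rot: [2.299, 2.14, 0.0]
wrist_force: [1.0, 0.1, -0.3]
width: 0.999
grip_force: 0.0
```

>>> step_arm(
  targets=[
    [[0, 0, 0], [34, 18, 0], 85],
    [[0, 0, 0], [34, 18, 0], 85],
    [[0, 0, 0], [34, 18, 0], 85],
    [[0, 0, 0], [34, 18, 0], 85],
    [[0, 0, 0], [34, 18, 0], 85],
  ],
)

```text
time: 3.02
tool_pos: [0.4547, -0.2989, 0.2003]
tcp_rot: [2.298, 2.14, 0.0]
wrist_force: [0.7, 0.2, 0.0]
width: 0.998
grip_force: 0.0
```

```bash
cat >> h.py <<'E'
def wlook(n,p0,z0=0,save=None,zfit=.02):
    c=calibration("wrist"); im=read_camera("wrist"); ds=cut_out("wrist",n)
    u=proj(np.array([[p0[0],p0[1],z0+zfit]]),c)[0]
    ds=sorted(ds,key=lambda d:np.hypot((d["extent"][0]+d["extent"][2])/2-u[0],(d["extent"][1]+d["extent"][3])/2-u[1]))
    out=im[:,:,::-1].copy(); p=None
    if ds:
        m=ds[0]["region"]; p,f=fit(n,[(m,c)],p0,z0,2); print(n,"fit",p.round(4),round(f,3),"score",ds[0]["score"],ds[0]["extent"])
        cs,_=cv2.findContours(sil(n,p,c,z0,1),cv2.RETR_LIST,cv2.CHAIN_APPROX_NONE); cv2.drawContours(out,cs,-1,(0,255,0),1)
    else: print("none",u)
    if save: cv2.imwrite(f"pics/{save}.png",out)
    return p
E
python3 - <<'E'
from h import *
p=wlook("red_loco",[.457,-.299,-.07],save="w1")
if p is not None: togo(p[:2],.091,p[2])
E
```

```text
red_loco fit [ 0.4574 -0.3057 -0.0971] 0.823 score 0.85 [292.2, 141.7, 347.6, 327.0]
turn [ 0.001  -0.0015  0.0314] shift now-axes mm [ -9.4   1.7 109.1] after-turn axes [ -9.2   2.1 109.1] q [-0.62  0.11  1.99  0.    1.04 -0.56] t 3.12 pos [ 0.4562 -0.2963  0.2001]
```

View pics/w1.png

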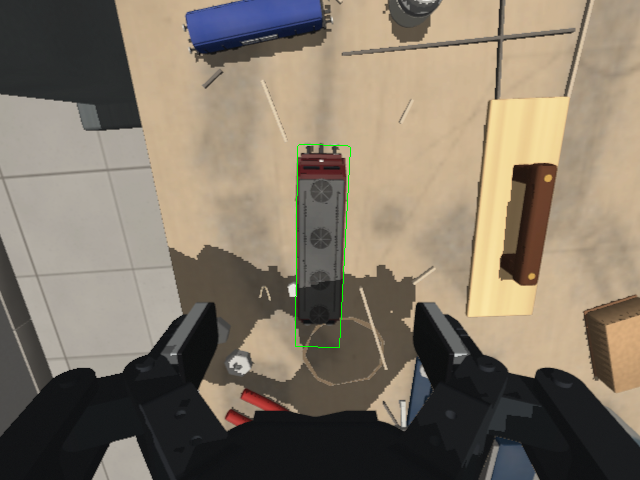

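The loco lies under the hover point, with its roof spanning rows ~180–322 and columns 300–345. The fit overhangs the far end, so I'll take the centre from the roof ends instead.

Run:
```python
from h import *
c=calibration("wrist"); im=read_camera("wrist"); m=cut_out("wrist","red_loco")[0]["region"]
r=np.argwhere(m); print(r[:,0].min(),r[:,0].max())
L=[];Rr=[]
for y in range(190,318,8):
    x=np.where(m[y])[0]; L.append(back((x.min(),y),.044,c));Rr.append(back((x.max()+1,y),.044,c))
L=np.array(L);Rr=np.array(Rr);C=(L+Rr)/2
print("width",(Rr-L)[:,0].round(4)); f=np.polyfit(C[:,1],C[:,0],1); print("yaw",-np.arctan(f[0]),"x at -.3",np.polyval(f,-.3), "Lyaw",-np.polyfit(L[:,1],L[:,0],1)[0],-np.polyfit(Rr[:,1],Rr[:,0],1)[0])
for v in (158,180,323): print(v,back((322,v),.045,c))
print(back((322,146),.012,c), back((322,327),.012,c))
togo((np.polyval(f,-.3),-.3),.091,-np.arctan(f[0]))
```

```text
148 328
width [0.0332 0.0334 0.0337 0.0332 0.0335 0.0331 0.0326 0.0329 0.0324 0.0326
 0.0329 0.0317 0.0327 0.0344 0.0332 0.0335]
yaw -0.08483719160911755 x at -.3 0.4580737474637021 Lyaw -0.0839873235746338 -0.0860797977412138
158 [ 0.46431413 -0.23555687  0.045     ]
180 [ 0.46346475 -0.2496263   0.045     ]
323 [ 0.45702059 -0.35637018  0.045     ]
[ 0.46534045 -0.22954743  0.012     ] [ 0.45622667 -0.380512    0.012     ]
turn [0.0001 0.0006 0.0169] shift now-axes mm [ -0.    3.6 109.1] after-turn axes [ -0.    3.6 109.1] q [-0.63  0.11  1.99 -0.    1.04 -0.56] t 3.22 pos [ 0.4545 -0.2997  0.2001]
```

>>> step_arm(
  targets=[
    [[0, 0, 0.017], [-4, 3.5, 20], 60],
    [[0, 0, 0], [0, 0, 35], 60],
    [[0, 0, 0], [0, 0, 35], 60],
    [[0, 0, 0], [0, 0, 19], 60],
    [[0, 0, 0], [0, 0, 0], 60],
  ],
)

```text
time: 3.63
tool_pos: [0.453, -0.3039, 0.0858]
tcp_rot: [-2.312, -2.113, 0.004]
wrist_force: [-2.0, -0.0, -0.6]
width: 0.706
grip_force: 0.0
```

>>> step_arm(
  targets=[
    [[0, 0, 0], [0, 0, 0], 25],
    [[0, 0, 0], [0, 0, 0], 25],
    [[0, 0, 0], [0, 0, 0], 25],
    [[0, 0, 0], [0, 0, 0], 25],
    [[0, 0, 0], [0, 0, 0], 25],
  ],
  grip_force=40,
)

```text
time: 4.05
tool_pos: [0.458, -0.3058, 0.0927]
tcp_rot: [2.314, 2.119, 0.0]
wrist_force: [-2.1, -1.1, 2.0]
width: 0.394
grip_force: 40.8
```

>>> step_arm(
  targets=[
    [[0, 0, 0], [0, 0, 0], 25],
    [[0, 0, 0], [0, 0, 0], 25],
    [[0, 0, 0], [0, 0, -5], 25],
    [[0, 0, 0], [0, 0, -15], 25],
    [[0, 0, 0], [0, 0, -30], 25],
  ],
)

```text
time: 4.47
tool_pos: [0.454, -0.3021, 0.1371]
tcp_rot: [-2.31, -2.115, 0.002]
wrist_force: [-0.6, 0.2, -3.2]
width: 0.386
grip_force: 40.4
```

Run:
```python
from h import *
import workcell; print(workcell.nose_length)
cv2.imwrite("pics/w2.png",read_camera("wrist")[:,:,::-1])
togo((.457,-.304),.25,-.085); s=read_state(); print(s["width"],s["grip_force"])
```

```text
0.0726
turn [ 0.0023  0.0009 -0.0028] shift now-axes mm [   0.8   -1.  -104.6] after-turn axes [   0.9   -1.2 -104.6] q [-0.63  0.18  2.02  0.    0.94 -0.55] t 4.52 pos [ 0.4582 -0.305   0.1454]
0.3862742355086583 40.69128155708313
```

View pics/w2.png

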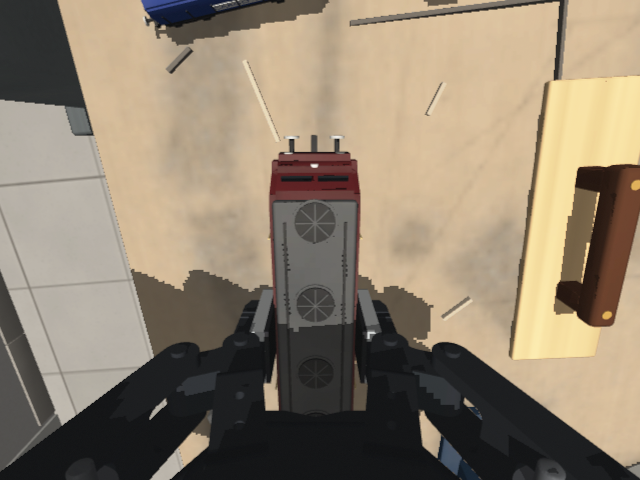

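>>> step_arm(
  targets=[
    [[0, 0, -0.05], [0, 0, -35], 25],
    [[0, 0, -0.047], [0, 0, -35], 25],
    [[0, 0, 0], [16, 7.6, -25], 25],
    [[0, 0, 0], [30, 14.4, 0], 25],
    [[0, 0, 0], [34, 16.5, 0], 25],
  ],
)

```text
time: 4.93
tool_pos: [0.4961, -0.2251, 0.2388]
tcp_rot: [2.211, 2.224, 0.003]
wrist_force: [0.8, 0.4, -3.1]
width: 0.389
grip_force: 41.4
```

>>> step_arm(
  targets=[
    [[0, 0, 0], [34, 16.5, 0], 25],
    [[0, 0, 0], [34, 16.5, 0], 25],
    [[0, 0, 0], [34, 16.5, 0], 25],
    [[0, 0, 0], [34, 16.5, 0], 25],
    [[0, 0, 0], [34, 16.5, 0], 25],
  ],
)

```text
time: 5.35
tool_pos: [0.5757, -0.0514, 0.2354]
tcp_rot: [-2.21, -2.231, 0.0]
wrist_force: [0.2, 0.5, -3.0]
width: 0.389
grip_force: 41.4
```

>>> step_arm(
  targets=[
    [[0, 0, 0], [34, 16.5, 0], 25],
    [[0, 0, 0], [22, 10, 0], 25],
    [[0, 0, 0], [12, 5, 0], 25],
    [[0, 0, 0], [0, 0, 0], 25],
    [[0, 0, 0], [0, 0, 0], 25],
  ],
)

```text
time: 5.77
tool_pos: [0.6062, 0.015, 0.2352]
tcp_rot: [-2.209, -2.233, 0.002]
wrist_force: [-0.2, 0.0, -2.7]
width: 0.391
grip_force: 41.4
```

Run:
```python
from h import *
p=wlook("box_base",[.606,.016,.012],save="w3")
togo((.6065,.017),.1,.012); s=read_state(); print(s["width"],s["grip_force"])
```

```text
box_base fit [0.6074 0.0162 0.0214] 0.264 score 0.59 [260.3, 92.2, 378.2, 284.4]
turn [-0.0014  0.0006 -0.0035] shift now-axes mm [  3.5   0.8 135.4] after-turn axes [  3.4   0.6 135.4] q [-0.02  0.19  1.83 -0.    1.13 -0.03] t 5.87 pos [0.606  0.0136 0.2354]
0.3879207418978805 41.37503743171692
```

View pics/w3.png

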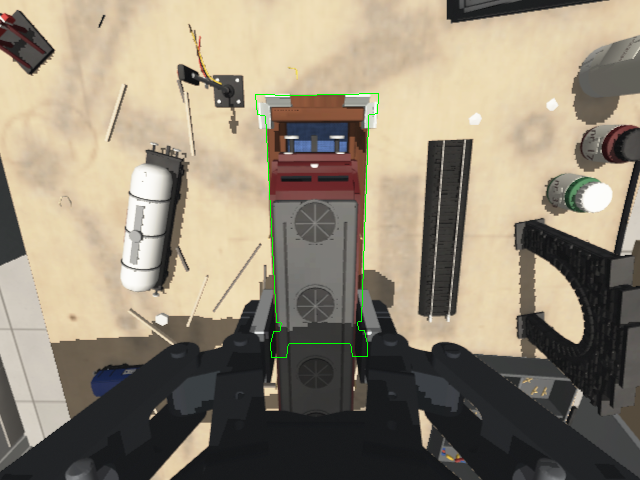

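>>> step_arm(
  targets=[
    [[0, 0, 0], [2, 0.8, 20], 25],
    [[0, 0, 0], [0, 0, 35], 25],
    [[0, 0, 0], [0, 0, 35], 25],
    [[0, 0, 0], [0, 0, 25], 25],
    [[0, 0, 0], [0, 0, 10], 25],
  ],
)

```text
time: 6.28
tool_pos: [0.6037, 0.0149, 0.1062]
tcp_rot: [-2.21, -2.225, 0.009]
wrist_force: [-1.1, 0.2, -3.2]
width: 0.389
grip_force: 41.2
```

>>> step_arm(
  targets=[
    [[0, 0, 0], [0, 0, 4], 25],
    [[0, 0, 0], [0, 0, 2], 25],
    [[0, 0, 0], [0, 0, 0], 25],
  ],
)

```text
time: 6.53
tool_pos: [0.6086, 0.016, 0.1063]
tcp_rot: [2.211, 2.229, 0.003]
wrist_force: [-0.1, -0.2, -2.9]
width: 0.39
grip_force: 41.2
```

>>> step_arm(
  targets=[
    [[0, 0, 0], [0, 0, 1.5], 25],
    [[0, 0, 0], [0, 0, 0], 25],
  ],
)

```text
time: 6.7
tool_pos: [0.6089, 0.0165, 0.1053]
tcp_rot: [2.21, 2.23, 0.004]
wrist_force: [-0.1, -0.1, -2.1]
width: 0.39
grip_force: 41.3
```

>>> step_arm(
  targets=[
    [[0, 0, 0], [0, 0, 1], 25],
    [[0, 0, 0], [0, 0, 0], 25],
  ],
)

```text
time: 6.87
tool_pos: [0.6081, 0.0167, 0.1033]
tcp_rot: [2.21, 2.231, 0.002]
wrist_force: [-0.1, 0.1, -3.1]
width: 0.39
grip_force: 41.3
```

>>> step_arm(
  targets=[
    [[0, 0, 0], [0, 0, 1], 25],
    [[0, 0, 0], [0, 0, 0], 25],
  ],
)

```text
time: 7.03
tool_pos: [0.608, 0.0167, 0.1027]
tcp_rot: [2.211, 2.231, 0.001]
wrist_force: [-2.9, 0.8, 4.6]
width: 0.393
grip_force: 42.1
```

>>> step_arm(
  targets=[
    [[0, 0, 0], [0, 0, 1], 25],
    [[0, 0, 0], [0, 0, 0], 25],
  ],
)

```text
time: 7.2
tool_pos: [0.6081, 0.0168, 0.1027]
tcp_rot: [2.211, 2.231, 0.001]
wrist_force: [-4.8, 0.2, 10.7]
width: 0.392
grip_force: 43.0
```

>>> step_arm(
  targets=[
    [[0, 0, 0], [0, 0, 0.7], 25],
    [[0, 0, 0], [0, 0, 0], 25],
  ],
)

```text
time: 7.37
tool_pos: [0.6081, 0.0167, 0.1027]
tcp_rot: [2.211, 2.231, 0.001]
wrist_force: [-7.2, 0.2, 15.0]
width: 0.39
grip_force: 43.5
```

>>> step_arm(
  targets=[
    [[0, 0, 0], [0, 0, -2.5], 25],
    [[0, 0, 0], [0, 0, 0], 50],
    [[0, 0, 0], [0, 0, 0], 50],
    [[0, 0, 0], [0, 0, 0], 50],
    [[0, 0, 0], [0, 0, -5], 50],
  ],
)

```text
time: 7.78
tool_pos: [0.6067, 0.0166, 0.106]
tcp_rot: [-2.21, -2.23, 0.002]
wrist_force: [-1.4, -0.6, -0.5]
width: 0.586
grip_force: 0.0
```

>>> step_arm(
  targets=[
    [[0, 0, 0], [0, 0, -20], 60],
    [[0, 0, 0], [0, 0, -30], 85],
    [[0, 0, 0], [0, 0, -40], 85],
    [[0, 0, 0], [-20, 0, -40], 85],
    [[0, 0, 0], [-30, 0, -20], 85],
  ],
)

```text
time: 8.2
tool_pos: [0.6099, -0.0305, 0.2599]
tcp_rot: [2.204, 2.232, 0.008]
wrist_force: [0.3, -1.2, 0.7]
width: 0.995
grip_force: 0.0
```

>>> step_arm(
  targets=[
    [[0, 0, 0], [0, 0, 0], 85],
    [[0, 0, 0], [0, 0, 0], 85],
  ],
)

```text
time: 8.37
tool_pos: [0.6091, -0.0333, 0.257]
tcp_rot: [2.211, 2.226, 0.005]
wrist_force: [0.5, 1.1, -0.0]
width: 0.995
grip_force: 0.0
```

Run:
```python
from h import *
p=wlook("box_base",[.607,.016,.012],save="w4")
togo((.606,.016),.2,.012)
# loco check: network fit with red loco at z0=.01
wlook("red_loco",[.607,.016,.012],.01)
```

```text
box_base fit [0.6073 0.0161 0.0134] 0.656 score 0.7 [257.2, 15.9, 368.7, 290.0]
turn [-0.002  -0.0008 -0.0036] shift now-axes mm [47.7 -0.7 53.3] after-turn axes [47.8 -0.6 53.3] q [-0.09  0.18  1.81  0.    1.16 -0.1 ] t 8.47 pos [ 0.6072 -0.0318  0.2533]
red_loco fit [0.6081 0.0134 0.0149] 0.846 score 0.77 [292.9, 67.5, 340.8, 248.4]
```

View pics/w4.png

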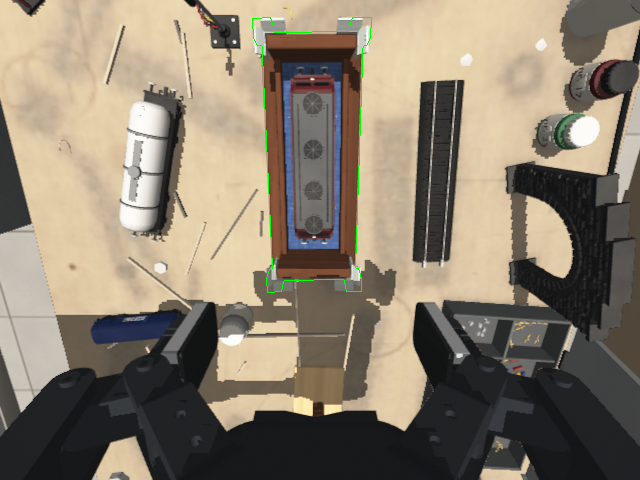

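The loco lies flat in the bay, with the base at rows 15–290 and columns 257–369. For a tight base pose I'll use its metal corners, averaged over several frames.

```bash
cat >> h.py <<'E'
def metal(n,p0,ztop,hx,hy,N=4,dbg=None):
    """pose from the 4 metal corners: bright grey blobs near the expected spots; back-projected at ztop"""
    res=[]
    for k in range(N):
        c=calibration("wrist"); im=read_camera("wrist"); hsv=cv2.cvtColor(im,cv2.COLOR_RGB2HSV)
        g=((hsv[:,:,1]<45)&(hsv[:,:,2]>95)).astype(np.uint8)
        pts=[];ar=[]
        for i in(-1,1):
            for j in(-1,1):
                u=proj(place(np.array([[i*hx,j*hy,ztop]]),p0),c)[0]; s=16
                x,y=np.round(u).astype(int); w=np.zeros_like(g); w[max(0,y-s):y+s,max(0,x-s):x+s]=1
                q=np.argwhere(g&w); ar.append(len(q)); pts.append(back(q.mean(0)[::-1],ztop,c)[:2] if len(q) else [np.nan]*2)
        P=np.array(pts); ctr=P.mean(0); v=(P[1]+P[3]-P[0]-P[2])/2; res.append([*ctr,np.arctan2(-v[0],v[1])])
    res=np.array(res); print(n,"metal",res.mean(0).round(4),"sd",res.std(0).round(4),"areas",ar,"len",np.linalg.norm(v).round(4),"wid",np.linalg.norm((P[2]+P[3]-P[0]-P[1])/2).round(4)); 
    if dbg: cv2.imwrite(f"pics/{dbg}.png",g*255)
    return res.mean(0)
E
python3 - <<'E'
from h import *
p=metal("box_base",[.607,.016,.012],.065,.033,.093)
p=metal("box_base",p,.065,.033,.093,3,"g4")
togo((.59,.26),.257,-.05)
E
```

```text
box_base metal [0.6069 0.0168 0.0124] sd [0.     0.0001 0.0004] areas [379, 494, 402, 513] len 0.1844 wid 0.0621
box_base metal [0.6068 0.0171 0.0122] sd [0.     0.0001 0.0005] areas [370, 468, 406, 478] len 0.1846 wid 0.0621
turn [-0.0008 -0.0001  0.0595] shift now-axes mm [291.8 -15.1  -3. ] after-turn axes [290.4 -32.4  -3.1] q [-0.09  0.18  1.8   0.    1.16 -0.1 ] t 8.92 pos [ 0.6078 -0.0317  0.2539]
```

>>> step_arm(
  targets=[
    [[0, 0, 0.03], [0, 0, -2], 85],
    [[0, 0, 0.03], [0, 0, -2], 85],
    [[0, 0, 0], [20, -2.4, 0], 85],
    [[0, 0, 0], [35, -4, 0], 85],
    [[0, 0, 0], [35, -4, 0], 85],
  ],
)

```text
time: 9.33
tool_pos: [0.6023, 0.0585, 0.2586]
tcp_rot: [2.28, 2.161, 0.0]
wrist_force: [1.5, 1.1, -0.4]
width: 0.996
grip_force: 0.0
```

>>> step_arm(
  targets=[
    [[0, 0, 0], [35, -4, 0], 85],
    [[0, 0, 0], [35, -4, 0], 85],
    [[0, 0, 0], [35, -4, 0], 85],
    [[0, 0, 0], [35, -4, 0], 85],
    [[0, 0, 0], [30, -4, 0], 85],
  ],
)

```text
time: 9.75
tool_pos: [0.5905, 0.2315, 0.2585]
tcp_rot: [-2.277, -2.165, -0.001]
wrist_force: [0.8, -0.2, -0.3]
width: 0.996
grip_force: 0.0
```

>>> step_arm(
  targets=[
    [[0, 0, 0], [20, -2, 0], 85],
    [[0, 0, 0], [10, 0, 0], 85],
    [[0, 0, 0], [0, 0, 0], 85],
    [[0, 0, 0], [0, 0, 0], 85],
  ],
)

```text
time: 10.08
tool_pos: [0.5904, 0.259, 0.2583]
tcp_rot: [2.276, 2.165, -0.001]
wrist_force: [0.2, -0.5, 0.3]
width: 0.997
grip_force: 0.0
```

Run:
```python
from h import *
p=wlook("tray",[.601,.307,-.05],save="w5")
p=metal("tray",p,.059,.0305,.0915,2)
p=metal("tray",p,.059,.0305,.0915,2)
togo(p[:2],.072,p[2])
```

```text
tray fit [ 0.6015  0.3078 -0.0536] 0.93 score 0.69 [273.0, 24.8, 386.4, 283.6]
tray metal [ 0.6013  0.3087 -0.0512] sd [0.     0.     0.0003] areas [386, 490, 409, 483] len 0.1814 wid 0.0579
tray metal [ 0.6012  0.3089 -0.0495] sd [0.     0.0001 0.    ] areas [398, 452, 417, 480] len 0.1818 wid 0.0578
turn [ 0.0001  0.0001 -0.0032] shift now-axes mm [ 51.4   7.8 186.5] after-turn axes [ 51.4   8.  186.5] q [ 0.37  0.24  1.72 -0.    1.18  0.43] t 10.38 pos [0.5907 0.258  0.2585]
```

View pics/w5.png

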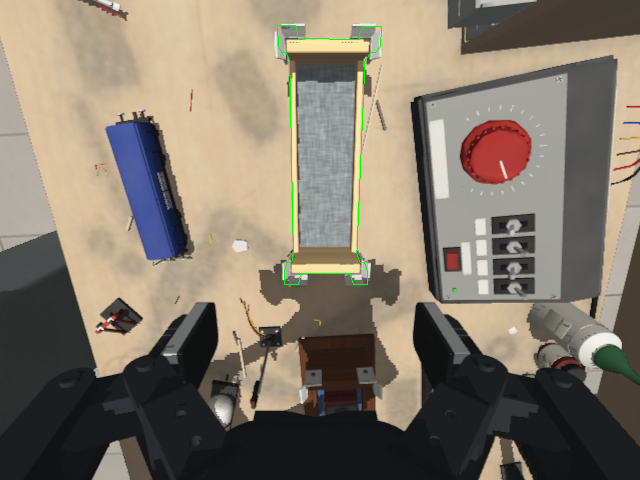

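The tray sits empty at rows 25–285, columns 275–383, with clear space on both sides. The larger blue wagon is on the left at (147,187).

>>> step_arm(
  targets=[
    [[0, 0, -0.003], [20, 3, 20], 85],
    [[0, 0, 0], [25, 4, 30], 85],
    [[0, 0, 0], [6.4, 1, 35], 85],
    [[0, 0, 0], [0, 0, 35], 85],
    [[0, 0, 0], [0, 0, 30], 80],
  ],
)

```text
time: 10.8
tool_pos: [0.6006, 0.31, 0.1064]
tcp_rot: [-2.274, -2.167, 0.001]
wrist_force: [-0.2, -0.0, -0.4]
width: 0.937
grip_force: 0.0
```

>>> step_arm(
  targets=[
    [[0, 0, 0], [0, 0, 20], 80],
    [[0, 0, 0], [0, 0, 8], 75],
    [[0, 0, 0], [0, 0, 4], 72],
    [[0, 0, 0], [0, 0, 0], 70],
    [[0, 0, 0], [0, 0, 0], 70],
  ],
)

```text
time: 11.22
tool_pos: [0.6022, 0.3104, 0.0782]
tcp_rot: [2.274, 2.166, 0.004]
wrist_force: [0.0, -0.9, 1.0]
width: 0.816
grip_force: 0.0
```

Run:
```python
from h import *
togo((.6012,.3089),.072,-.05); cv2.imwrite("pics/w6.png",read_camera("wrist")[:,:,::-1])
```

```text
turn [ 0.0025 -0.0013  0.0016] shift now-axes mm [-1.6 -0.9  6.2] after-turn axes [-1.6 -0.9  6.2] q [ 0.44  0.48  1.77 -0.    0.9   0.49] t 11.22 pos [0.6022 0.3104 0.0782]
```

View pics/w6.png

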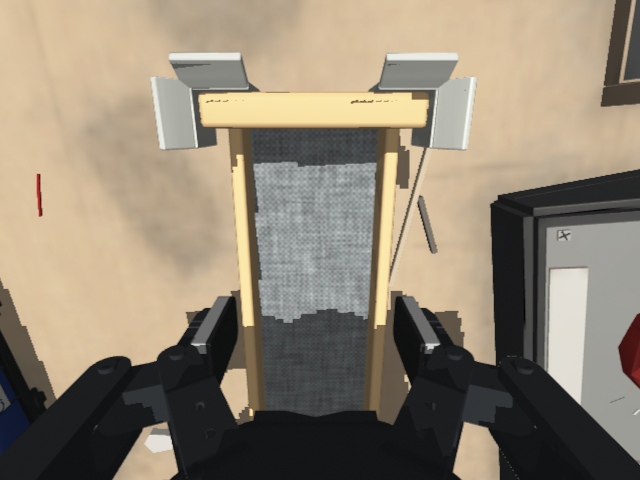

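The fingers straddle the rails at the middle, with pads at columns ~235 and 398 and rails at 240–395. I'll go down a little and close.

>>> step_arm(
  targets=[
    [[0, 0, 0], [0, 0, 4], 70],
    [[0, 0, 0], [0, 0, 0], 52],
    [[0, 0, 0], [0, 0, 0], 52],
    [[0, 0, 0], [0, 0, 0], 52],
    [[0, 0, 0], [0, 0, 0], 52],
  ],
  grip_force=50,
)

```text
time: 11.68
tool_pos: [0.6019, 0.3106, 0.074]
tcp_rot: [2.273, 2.167, 0.004]
wrist_force: [-0.1, -0.3, 6.1]
width: 0.689
grip_force: 57.2
```

>>> step_arm(
  targets=[
    [[0, 0, 0], [0, 0, 0], 52],
    [[0, 0, 0], [0, 0, -4], 52],
    [[0, 0, 0], [0, 0, -15], 52],
    [[0, 0, 0], [0, 0, -30], 52],
    [[0, 0, 0], [0, 0, -35], 52],
  ],
)

```text
time: 12.1
tool_pos: [0.5981, 0.309, 0.1539]
tcp_rot: [-2.272, -2.166, 0.012]
wrist_force: [1.1, 0.5, -2.5]
width: 0.691
grip_force: 56.0
```

>>> step_arm(
  targets=[
    [[0, 0, 0], [0, 0, -35], 52],
    [[0, 0, 0], [0, 0, -30], 52],
    [[0, 0, 0], [0, 0, -20], 52],
    [[0, 0, 0], [0, 0, 0], 52],
  ],
)

```text
time: 12.43
tool_pos: [0.6033, 0.3114, 0.2488]
tcp_rot: [2.272, 2.165, 0.016]
wrist_force: [1.8, 1.3, -1.8]
width: 0.692
grip_force: 56.2
```

Run:
```python
from h import *
s=read_state(); print(s["width"],s["grip_force"],s["wrist_force"]); togo((.6069,.0168),.22,.0123)
```

```text
0.6921073077804556 56.207395792007446 [ 1.81540411  1.26524976 -1.79632672]
turn [ 0.0094 -0.0047 -0.0602] shift now-axes mm [-294.3   17.5   27.5] after-turn axes [-294.7    0.    28.8] q [0.44 0.3  1.66 0.   1.17 0.49] t 12.43 pos [0.6033 0.3114 0.2488]
```

>>> step_arm(
  targets=[
    [[0, 0, -0.03], [0, 0, 0], 52],
    [[0, 0, -0.03], [0, 0, 0], 52],
    [[0, 0, 0], [-15, 0, 0], 52],
    [[0, 0, 0], [-30, 0, 0], 52],
    [[0, 0, 0], [-34, 0, 0], 52],
  ],
)

```text
time: 12.85
tool_pos: [0.6005, 0.2309, 0.2392]
tcp_rot: [-2.204, -2.236, 0.005]
wrist_force: [0.3, 0.0, -2.0]
width: 0.691
grip_force: 56.1
```

>>> step_arm(
  targets=[
    [[0, 0, 0], [-34, 0, 0], 52],
    [[0, 0, 0], [-34, 0, 0], 52],
    [[0, 0, 0], [-34, 0, 0], 52],
    [[0, 0, 0], [-34, 0, 0], 52],
    [[0, 0, 0], [-34, 0, 0], 52],
  ],
)

```text
time: 13.27
tool_pos: [0.6022, 0.0589, 0.2395]
tcp_rot: [-2.207, -2.233, 0.004]
wrist_force: [0.7, -0.8, -2.7]
width: 0.686
grip_force: 56.1
```

>>> step_arm(
  targets=[
    [[0, 0, 0], [-25, 0, 10], 52],
    [[0, 0, 0], [-15, 0, 15], 52],
    [[0, 0, 0], [-5, 0, 10], 52],
    [[0, 0, 0], [0, 0, 0], 52],
    [[0, 0, 0], [0, 0, 0], 52],
  ],
)

```text
time: 13.68
tool_pos: [0.603, 0.0163, 0.2045]
tcp_rot: [-2.207, -2.231, 0.004]
wrist_force: [0.6, 0.3, -2.5]
width: 0.687
grip_force: 56.0
```

Run:
```python
from h import *
togo((.6069,.0168),.1335,.0123)
p,R,s=T(); print(s["width"],s["wrist_force"])
c=calibration("wrist"); im=read_camera("wrist"); cv2.imwrite("pics/w7.png",im[:,:,::-1])
# precise TCP from calibration: camera in tool known
Rt=c["R"].T@np.array([[0,1,0],[-.952,0,-.306],[-.306,0,.952]]); cp=-c["R"].T@c["t"]
print("tcp via calib",(cp-Rt@np.array([.078,0,-.0703])).round(4), Ro.from_matrix(Rt).as_rotvec().round(3))
ds=cut_out("top","tray") if read_camera("top") is not None else []
ct=calibration("top")
z0=p[2]-.0735
for d in ds[:2]: 
    q,f=fit("tray",[(d["region"],ct)],[p[0],p[1],.0123],z0); print(q.round(4),f,d["extent"])
```

```text
turn [-0.0042 -0.0007 -0.0012] shift now-axes mm [ 0.4  4.2 70.9] after-turn axes [ 0.4  3.9 71. ] q [-0.01  0.21  1.86  0.    1.07 -0.03] t 13.68 pos [0.603  0.0163 0.2045]
0.6873294140321878 [ 0.62234217  0.31337346 -2.48232825]
tcp via calib [0.6024 0.0167 0.2044] [-2.207 -2.23   0.004]
[0.6021 0.014  0.0159] 0.5965464813205907 [208.2, 153.7, 309.3, 193.1]
```

View pics/w7.png

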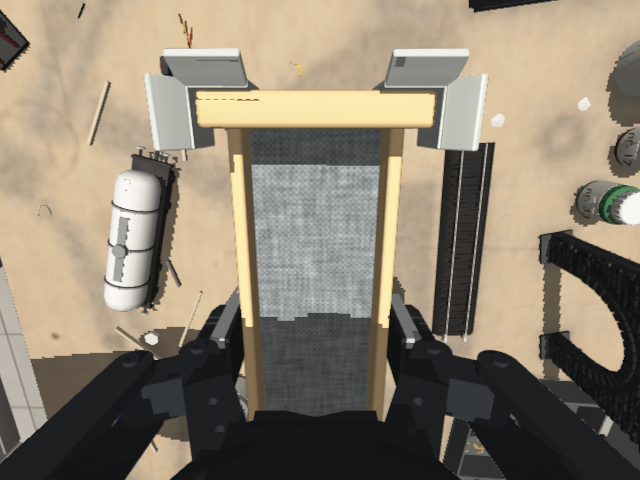

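Run:
```python
from h import *
c=calibration("wrist"); p,R,s=T(); z=p[2]-.0735+.054
for dz in(0,.003):
  for u in [(197,93),(433,93),(200,128),(433,128),(247,128),(386,128)]: print(u,(back(u,z+dz,c)-p)[:2].round(4),end=" ")
  print()
print(p)
im=cv2.imread("pics/w7.png"); 
g=cv2.cvtColor(im,cv2.COLOR_BGR2HSV); m=((g[:,:,0]>12)&(g[:,:,0]<30)&(g[:,:,1]>60)&(g[:,:,2]>190))
for r in(100,115): x=np.where(m[r,150:480])[0]+150; print(r,x.min(),x.max())
for r in range(160,300,30):
    x=np.where(m[r,150:480])[0]+150; print(r,x[(x>215)&(x<420)].min(),x[(x>215)&(x<420)].max())
```

```text
(197, 93) [-0.0303  0.0864] (433, 93) [0.0271 0.0871] (200, 128) [-0.0303  0.0783] (433, 128) [0.028  0.0791] (247, 128) [-0.0185  0.0785] (386, 128) [0.0163 0.0789] 
(197, 93) [-0.0293  0.0862] (433, 93) [0.0261 0.0868] (200, 128) [-0.0293  0.0783] (433, 128) [0.027 0.079] (247, 128) [-0.0179  0.0785] (386, 128) [0.0157 0.0789] 
[0.60480329 0.01737617 0.20700701]
100 196 434
115 198 433
160 217 419
190 231 399
220 216 397
250 216 394
280 216 392
```

>>> step_arm(
  targets=[
    [[0, 0, 0], [2.2, 4.2, 10], 52],
    [[0, 0, 0], [0, 0, 20], 52],
    [[0, 0, 0], [0, 0, 17], 52],
    [[0, 0, 0], [0, 0, 8], 52],
    [[0, 0, 0], [0, 0, 0], 52],
  ],
)

```text
time: 14.25
tool_pos: [0.6071, 0.0193, 0.1487]
tcp_rot: [-2.204, -2.234, 0.005]
wrist_force: [-0.6, 0.7, -3.0]
width: 0.693
grip_force: 56.0
```

Run:
```python
from h import *
togo((.6069,.0188),.1335,.0123)
a=read_camera("wrist")[20:200,120:510,::-1]; b=read_camera("side")[150:300,160:340,::-1]
a=cv2.resize(a,(780,360)); b=cv2.resize(b,None,fx=1.6,fy=1.6); o=np.zeros((600,780,3),np.uint8); o[:360]=a; o[360:,:288]=b
t=read_camera("top")[140:220,200:330,::-1]; t=cv2.resize(t,None,fx=3,fy=3); o[360:,300:690]=t
cv2.imwrite("pics/w8.png",o)
```

```text
turn [-0.0047 -0.0002  0.0008] shift now-axes mm [-0.5 -0.1 15.2] after-turn axes [-0.5 -0.2 15.2] q [-0.01  0.28  1.89  0.    0.98 -0.02] t 14.25 pos [0.6071 0.0193 0.1487]
```

View pics/w8.png

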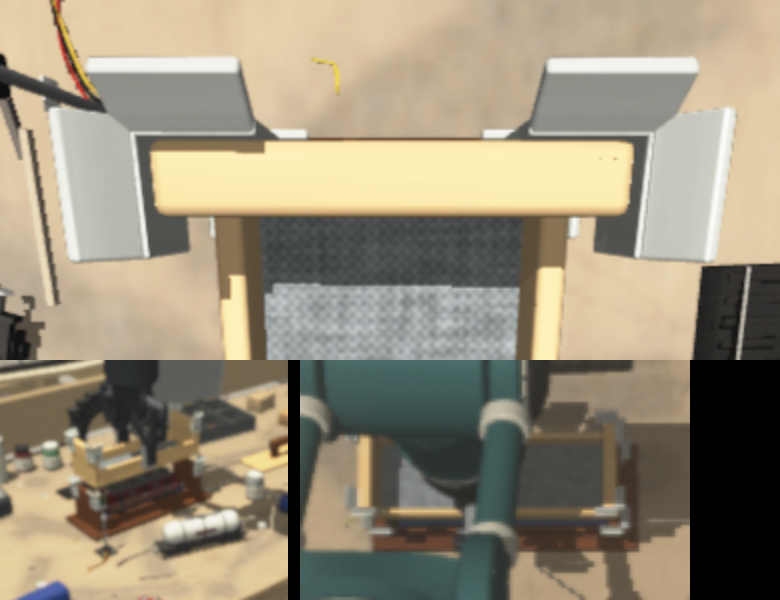

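The tray's near end is centred between the base lips (crop columns 212 and 575, tray rails 217 and 566). I'm lowering in small steps.

>>> step_arm(
  targets=[
    [[0, 0, 0], [0, 0, 4], 52],
    [[0, 0, 0], [0, 0, 0], 52],
  ],
)

```text
time: 14.57
tool_pos: [0.6092, 0.0185, 0.1481]
tcp_rot: [2.207, 2.234, 0.002]
wrist_force: [-0.2, -0.2, -2.5]
width: 0.692
grip_force: 56.2
```

>>> step_arm(
  targets=[
    [[0, 0, 0], [0, 0, 3], 52],
    [[0, 0, 0], [0, 0, 0], 52],
  ],
)

```text
time: 14.73
tool_pos: [0.6086, 0.0184, 0.1445]
tcp_rot: [2.208, 2.234, 0.0]
wrist_force: [-0.8, -0.7, -2.6]
width: 0.691
grip_force: 56.2
```

>>> step_arm(
  targets=[
    [[0, 0, 0], [0, 0, 2], 52],
    [[0, 0, 0], [0, 0, 0], 52],
  ],
)

```text
time: 14.9
tool_pos: [0.6084, 0.0184, 0.1421]
tcp_rot: [-2.208, -2.234, 0.0]
wrist_force: [-0.3, 0.6, -1.6]
width: 0.688
grip_force: 56.2
```

>>> step_arm(
  targets=[
    [[0, 0, 0], [0, 0, 1.5], 52],
    [[0, 0, 0], [0, 0, 0], 52],
  ],
)

```text
time: 15.07
tool_pos: [0.6085, 0.0184, 0.1407]
tcp_rot: [-2.208, -2.234, 0.0]
wrist_force: [-0.4, -0.3, -2.8]
width: 0.691
grip_force: 56.2
```

>>> step_arm(
  targets=[
    [[0, 0, 0], [0, -0.8, 1.5], 52],
    [[0, 0, 0], [0, 0, 0], 52],
  ],
)

```text
time: 15.23
tool_pos: [0.6075, 0.0185, 0.1391]
tcp_rot: [-2.208, -2.234, 0.001]
wrist_force: [-1.1, 1.1, -3.3]
width: 0.689
grip_force: 56.2
```

>>> step_arm(
  targets=[
    [[0, 0, 0], [0, 0, 1.5], 52],
    [[0, 0, 0], [0, 0, 0], 52],
  ],
)

```text
time: 15.4
tool_pos: [0.6077, 0.0185, 0.1377]
tcp_rot: [-2.208, -2.235, 0.0]
wrist_force: [0.2, 0.6, -2.5]
width: 0.689
grip_force: 56.2
```

>>> step_arm(
  targets=[
    [[0, 0, 0], [0, 0, 1.5], 52],
    [[0, 0, 0], [0, 0, 0], 52],
  ],
)

```text
time: 15.57
tool_pos: [0.6077, 0.0185, 0.1361]
tcp_rot: [-2.208, -2.235, 0.0]
wrist_force: [0.1, 0.7, -2.8]
width: 0.687
grip_force: 56.2
```

>>> step_arm(
  targets=[
    [[0, 0, 0], [0, 0, 1], 52],
    [[0, 0, 0], [0, 0, 0], 52],
  ],
)

```text
time: 15.73
tool_pos: [0.6077, 0.0185, 0.1353]
tcp_rot: [-2.208, -2.235, 0.0]
wrist_force: [0.3, -0.1, -3.4]
width: 0.69
grip_force: 56.2
```

>>> step_arm(
  targets=[
    [[0, 0, 0], [0, 0, 1], 52],
    [[0, 0, 0], [0, 0, 0], 52],
  ],
)

```text
time: 15.9
tool_pos: [0.6077, 0.0185, 0.1343]
tcp_rot: [-2.208, -2.235, 0.0]
wrist_force: [-0.6, 0.3, -2.6]
width: 0.686
grip_force: 56.2
```

>>> step_arm(
  targets=[
    [[0, 0, 0], [0, 0, 1], 52],
    [[0, 0, 0], [0, 0, 0], 52],
  ],
)

```text
time: 16.07
tool_pos: [0.6079, 0.0184, 0.134]
tcp_rot: [2.208, 2.235, 0.0]
wrist_force: [-2.2, -0.0, 2.3]
width: 0.69
grip_force: 56.7
```

>>> step_arm(
  targets=[
    [[0, 0, 0], [0, 0, 0.7], 52],
    [[0, 0, 0], [0, 0, 0], 52],
  ],
)

```text
time: 16.23
tool_pos: [0.6079, 0.0185, 0.134]
tcp_rot: [2.208, 2.235, 0.0]
wrist_force: [-4.3, -0.2, 6.8]
width: 0.688
grip_force: 57.1
```

>>> step_arm(
  targets=[
    [[0, 0, 0], [0, 0, -1.5], 60],
    [[0, 0, 0], [0, 0, 0], 75],
    [[0, 0, 0], [0, 0, 0], 75],
    [[0, 0, 0], [0, 0, 0], 75],
    [[0, 0, 0], [0, 0, -6], 80],
  ],
)

```text
time: 16.65
tool_pos: [0.607, 0.0185, 0.1391]
tcp_rot: [-2.207, -2.234, 0.003]
wrist_force: [-0.4, 1.1, -0.2]
width: 0.936
grip_force: 0.0
```

>>> step_arm(
  targets=[
    [[0, 0, 0], [0, 0, -20], 80],
    [[0, 0, 0], [0, 0, -35], 80],
    [[0, 0, 0], [-10, 0, -35], 80],
    [[0, 0, 0], [-25, 0, -30], 80],
    [[0, 0, 0], [-15, 0, -10], 80],
  ],
)

```text
time: 17.07
tool_pos: [0.611, -0.0328, 0.277]
tcp_rot: [2.201, 2.23, 0.009]
wrist_force: [1.9, -0.1, 1.6]
width: 0.939
grip_force: 0.0
```

>>> step_arm(
  targets=[
    [[0, 0, 0], [0, 0, 0], 80],
    [[0, 0, 0], [0, 0, 0], 80],
    [[0, 0, 0], [0, 0, 0], 80],
  ],
)

```text
time: 17.32
tool_pos: [0.6074, -0.0313, 0.2685]
tcp_rot: [-2.207, -2.232, 0.002]
wrist_force: [-0.4, 0.1, 0.1]
width: 0.935
grip_force: 0.0
```

Run:
```python
from h import *
p=metal("tray",[.607,.0168,.012],.119,.0305,.0915,1)
p=metal("tray",p,.119,.0305,.0915,2)
cv2.imwrite("pics/w9.png",read_camera("wrist")[:,:,::-1])
togo((.437,.24),.22,.1)
```

```text
tray metal [0.607  0.0167 0.0124] sd [0. 0. 0.] areas [432, 514, 469, 643] len 0.1828 wid 0.0595
tray metal [0.6071 0.0166 0.013 ] sd [0.     0.     0.0002] areas [439, 513, 472, 662] len 0.1829 wid 0.0594
turn [-0.0035 -0.0007 -0.0873] shift now-axes mm [ 272.9 -166.9   48.9] after-turn axes [ 286.5 -142.6   48.1] q [-0.09  0.17  1.79  0.    1.19 -0.1 ] t 17.52 pos [ 0.6075 -0.0308  0.2681]
```

View pics/w9.png

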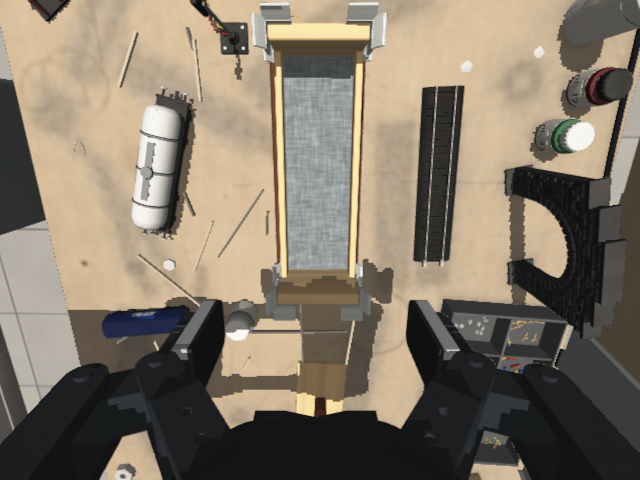

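The tray is seated square on the base at (318,160), and its pose matches the base's. Next is the larger blue wagon.

>>> step_arm(
  targets=[
    [[0, 0, -0.044], [0, 0, 0], 70],
    [[0, 0, -0.043], [0, 0, 0], 70],
    [[0, 0, 0], [20, -10, 0], 70],
    [[0, 0, 0], [30, -15, 0], 70],
    [[0, 0, 0], [32, -16, 0], 70],
  ],
)

```text
time: 17.93
tool_pos: [0.5589, 0.0465, 0.269]
tcp_rot: [-2.11, -2.326, 0.002]
wrist_force: [0.2, 1.2, 0.8]
width: 0.818
grip_force: 0.0
```

>>> step_arm(
  targets=[
    [[0, 0, 0], [32, -16, 0], 70],
    [[0, 0, 0], [32, -16, 0], 70],
    [[0, 0, 0], [32, -16, 0], 70],
    [[0, 0, 0], [32, -16, 5], 70],
    [[0, 0, 0], [32, -16, 10], 70],
  ],
)

```text
time: 18.35
tool_pos: [0.4633, 0.1992, 0.2557]
tcp_rot: [2.108, 2.329, 0.003]
wrist_force: [-0.2, 0.2, 1.3]
width: 0.819
grip_force: 0.0
```

>>> step_arm(
  targets=[
    [[0, 0, 0], [26, -13, 15], 70],
    [[0, 0, 0], [18, -9, 18], 70],
    [[0, 0, 0], [0, 0, 0], 70],
    [[0, 0, 0], [0, 0, 0], 70],
    [[0, 0, 0], [0, 0, 0], 70],
  ],
)

```text
time: 18.77
tool_pos: [0.438, 0.2389, 0.2222]
tcp_rot: [2.107, 2.329, -0.001]
wrist_force: [0.2, 0.2, 0.5]
width: 0.824
grip_force: 0.0
```

```bash
cat > bw.py <<'E'
from h import *
c=calibration("wrist"); im=read_camera("wrist"); ds=cut_out("wrist","blue_wagon")
print([(np.round(d["extent"]),round(float(d["score"]),2)) for d in ds]); 
o=im[:,:,::-1].copy(); u0=proj(np.array([[.442,.286,.03]]),c)[0]; print(u0)
d=min(ds,key=lambda d:np.hypot((d["extent"][0]+d["extent"][2])/2-u0[0],(d["extent"][1]+d["extent"][3])/2-u0[1])); m=d["region"]
hsv=cv2.cvtColor(im,cv2.COLOR_RGB2HSV); b=cv2.inRange(hsv,(105,100,60),(130,255,255))>0; b&=cv2.dilate(m.astype(np.uint8),np.ones((9,9)))>0
r=np.argwhere(b); lo,hi=r[:,0].min(),r[:,0].max(); print("blue rows",lo,hi,"mask rows",np.argwhere(m)[:,0].min(),np.argwhere(m)[:,0].max())
L=[];R_=[]
for y in range(lo+20,hi-15,6):
    x=np.where(b[y])[0]; L.append(back((x.min(),y),.040,c));R_.append(back((x.max()+1,y),.040,c))
L=np.array(L);R_=np.array(R_); print("width",(R_-L)[:,0].round(4))
C=(L+R_)/2; f=np.polyfit(C[:,1],C[:,0],1); 
fl=np.polyfit(L[:,1],L[:,0],1); fr=np.polyfit(R_[:,1],R_[:,0],1); print("yaws",-f[0],-fl[0],-fr[0],"x at .286: L,R",np.polyval(fl,.286),np.polyval(fr,.286))
xm=int((np.where(b[(lo+hi)//2])[0]).mean())
print("ends",back((xm,lo),.03,c),back((xm,hi),.03,c)); p,q=fit("blue_wagon",[(m,c)],[.442,.286,.09],0,2); print("fit",p.round(4),q)
cs,_=cv2.findContours(sil("blue_wagon",p,c,0,1),cv2.RETR_LIST,cv2.CHAIN_APPROX_NONE); cv2.drawContours(o,cs,-1,(0,255,0),1)
cv2.imwrite("pics/w10.png",o); togo(p[:2],.092,-f[0])
E
python3 bw.py
```

```text
[(array([306.,  70., 354., 246.]), 0.97)]
[327.15144585 173.52630454]
blue rows 81 244 mask rows 69 247
width [0.0294 0.0295 0.0283 0.0292 0.0286 0.0287 0.0289 0.029  0.0292 0.0293
 0.0295 0.0297 0.0284 0.0285 0.0287 0.0288 0.029  0.0284 0.0293 0.0287
 0.0289 0.029 ]
yaws 0.09761722642662614 0.09904861551441536 0.09617615167726506 x at .286: L,R 0.42804887390897994 0.45726595160737404
ends [0.43553161 0.34997668 0.03      ] [0.44889184 0.22988396 0.03      ]
fit [0.4425 0.2865 0.0974] 0.860924535756618
turn [ 0.0016 -0.0002  0.0005] shift now-axes mm [ 47.3   8.  131.1] after-turn axes [ 47.3   8.2 131.1] q [ 0.45 -0.    2.06 -0.    1.08  0.35] t 18.87 pos [0.439  0.2386 0.2231]
```

View pics/w10.png

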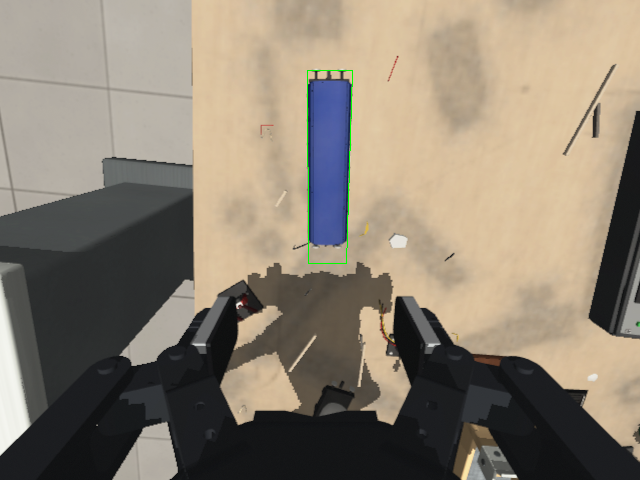

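Only one blue wagon is in view. Its mask covers rows 70–247, about 139 mm over the buffers and 29 mm wide, so it's the larger one. The far end of the fit overhangs, so I take the centre as y≈0.2905.

>>> step_arm(
  targets=[
    [[0, 0, 0], [20, 3.2, 15], 60],
    [[0, 0, 0], [25, 4, 30], 60],
    [[0, 0, 0], [6.3, 1, 35], 60],
    [[0, 0, 0], [0, 0, 30], 60],
    [[0, 0, 0], [0, 0, 20], 60],
  ],
)

```text
time: 19.28
tool_pos: [0.4411, 0.2901, 0.0903]
tcp_rot: [-2.11, -2.327, 0.002]
wrist_force: [-0.2, -0.6, 0.0]
width: 0.7
grip_force: 0.0
```

>>> step_arm(
  targets=[
    [[0, 0, 0], [0, 0, 0], 50],
    [[0, 0, 0], [0, 0, 0], 22],
    [[0, 0, 0], [0, 0, 0], 22],
    [[0, 0, 0], [0, 0, 0], 22],
    [[0, 0, 0], [0, 0, 0], 22],
  ],
  grip_force=30,
)

```text
time: 19.7
tool_pos: [0.4424, 0.2913, 0.0943]
tcp_rot: [2.109, 2.327, 0.006]
wrist_force: [0.0, 0.1, -0.2]
width: 0.344
grip_force: 33.3
```

>>> step_arm(
  targets=[
    [[0, 0, 0], [0, 0, 0], 22],
    [[0, 0, 0], [0, 0, 0], 22],
    [[0, 0, 0], [0, 0, 0], 22],
  ],
)

```text
time: 19.95
tool_pos: [0.4418, 0.2912, 0.0937]
tcp_rot: [2.108, 2.328, 0.003]
wrist_force: [-0.1, -0.9, 6.2]
width: 0.343
grip_force: 34.2
```

>>> step_arm(
  targets=[
    [[0, 0, 0], [0, 0, -5], 22],
    [[0, 0, 0], [0, 0, -15], 22],
    [[0, 0, 0], [0, 0, -35], 22],
    [[0, 0, 0], [0, 0, -40], 22],
    [[0, 0, 0], [0, 0, -40], 22],
  ],
)

```text
time: 20.37
tool_pos: [0.4397, 0.2902, 0.2275]
tcp_rot: [-2.108, -2.328, 0.005]
wrist_force: [1.8, 0.9, -1.1]
width: 0.346
grip_force: 33.2
```

>>> step_arm(
  targets=[
    [[0, 0, 0], [0, 0, -40], 22],
    [[0, 0, 0], [0, 0, -15], 22],
    [[0, 0, 0], [0, 0, 0], 22],
    [[0, 0, 0], [0, 0, 0], 22],
  ],
)

```text
time: 20.7
tool_pos: [0.4411, 0.291, 0.2831]
tcp_rot: [2.108, 2.328, 0.003]
wrist_force: [-0.7, 0.0, -1.8]
width: 0.343
grip_force: 33.3
```

Run:
```python
from h import *
togo((.6071,.0168),.25,.0125); c=calibration("wrist"); im=read_camera("wrist"); p,R,s=T()
hsv=cv2.cvtColor(im,cv2.COLOR_RGB2HSV); b=cv2.inRange(hsv,(105,100,60),(130,255,255)); n,l,st,ce=cv2.connectedComponentsWithStats(b)
k=1+st[1:,4].argmax(); print(st[k])
u=(st[k][0]+st[k][2]/2,st[k][1]); e=back(u,p[2]-.092+.04,c); print("front end of body rel TCP (tool axes)",(R.T@(e-p)).round(4))
```

```text
turn [ 0.0019 -0.0011  0.0867] shift now-axes mm [-289.3  138.    33.1] after-turn axes [-276.2  162.6   33.1] q [ 0.54 -0.    1.94  0.    1.2   0.44] t 20.7 pos [0.4411 0.291  0.2831]
[  276   179    79   237 16036]
front end of body rel TCP (tool axes) [0.0619 0.0008 0.052 ]
```

>>> step_arm(
  targets=[
    [[0, 0, 0.044], [0, 0, 0], 22],
    [[0, 0, 0.043], [0, 0, 0], 22],
    [[0, 0, 0], [-15, 9, 0], 22],
    [[0, 0, 0], [-25, 14.6, 0], 22],
    [[0, 0, 0], [-30, 18, 0], 22],
  ],
)

```text
time: 21.17
tool_pos: [0.4814, 0.221, 0.2785]
tcp_rot: [-2.202, -2.236, 0.009]
wrist_force: [0.3, -0.4, -1.9]
width: 0.346
grip_force: 33.3
```

>>> step_arm(
  targets=[
    [[0, 0, 0], [-30, 18, 0], 22],
    [[0, 0, 0], [-30, 18, 0], 22],
    [[0, 0, 0], [-30, 17, 0], 22],
    [[0, 0, 0], [-30, 18, 0], 22],
    [[0, 0, 0], [-30, 17, 0], 22],
  ],
)

```text
time: 21.58
tool_pos: [0.5721, 0.0707, 0.2783]
tcp_rot: [-2.205, -2.232, 0.007]
wrist_force: [0.9, 0.5, -1.1]
width: 0.341
grip_force: 33.3
```

>>> step_arm(
  targets=[
    [[0, 0, 0], [-30, 18, 0], 22],
    [[0, 0, 0], [-18, 10, 0], 22],
    [[0, 0, 0], [-8, 5, 0], 22],
    [[0, 0, 0], [0, 0, 0], 22],
    [[0, 0, 0], [0, 0, 0], 22],
  ],
)

```text
time: 22.0
tool_pos: [0.6056, 0.0171, 0.2799]
tcp_rot: [-2.206, -2.231, 0.004]
wrist_force: [-1.6, 0.1, -2.3]
width: 0.342
grip_force: 33.3
```

```bash
python3 -c "
from h import *
togo((.6071,.0168),.1617,.0125)"
```

```text
turn [-0.0045 -0.0009 -0.0013] shift now-axes mm [ -0.5   2.  118.2] after-turn axes [ -0.3   1.5 118.2] q [-0.01  0.15  1.78  0.    1.21 -0.02] t 22.0 pos [0.6056 0.0171 0.2799]
```

>>> step_arm(
  targets=[
    [[0, 0, 0], [0, 1, 20], 22],
    [[0, 0, 0], [0, 0, 35], 22],
    [[0, 0, 0], [0, 0, 30], 22],
    [[0, 0, 0], [0, 0, 18], 22],
    [[0, 0, 0], [0, 0, 8], 22],
  ],
)

```text
time: 22.42
tool_pos: [0.6041, 0.0188, 0.1667]
tcp_rot: [-2.201, -2.233, 0.008]
wrist_force: [-0.7, 0.1, -1.5]
width: 0.337
grip_force: 33.3
```

>>> step_arm(
  targets=[
    [[0, 0, 0], [0, 0, 2], 22],
    [[0, 0, 0], [0, 0, 0], 22],
    [[0, 0, 0], [0, 0, 0], 22],
  ],
)

```text
time: 22.67
tool_pos: [0.6087, 0.0175, 0.1709]
tcp_rot: [2.206, 2.234, 0.003]
wrist_force: [0.6, 0.2, -0.5]
width: 0.339
grip_force: 33.3
```

>>> step_arm(
  targets=[
    [[0, 0, 0], [0, 0, 1.5], 22],
    [[0, 0, 0], [0, 0, 0], 22],
  ],
)

```text
time: 22.83
tool_pos: [0.6088, 0.0169, 0.1694]
tcp_rot: [2.206, 2.233, 0.003]
wrist_force: [-0.5, -0.0, -1.2]
width: 0.344
grip_force: 33.3
```

>>> step_arm(
  targets=[
    [[0, 0, 0], [0, 0, 1.5], 22],
    [[0, 0, 0], [0, 0, 0], 22],
  ],
)

```text
time: 23.0
tool_pos: [0.6081, 0.0167, 0.1668]
tcp_rot: [2.208, 2.234, 0.001]
wrist_force: [0.8, 0.4, -1.0]
width: 0.344
grip_force: 33.3
```

>>> step_arm(
  targets=[
    [[0, 0, 0], [0, 0, 2], 22],
    [[0, 0, 0], [0, 0, 0], 22],
  ],
)

```text
time: 23.17
tool_pos: [0.6077, 0.0167, 0.164]
tcp_rot: [-2.208, -2.234, 0.0]
wrist_force: [-0.3, -0.3, -1.8]
width: 0.345
grip_force: 33.3
```

>>> step_arm(
  targets=[
    [[0, 0, 0], [0, 0, 1.5], 22],
    [[0, 0, 0], [0, 0, 0], 22],
  ],
)

```text
time: 23.33
tool_pos: [0.6076, 0.0167, 0.1623]
tcp_rot: [-2.208, -2.234, 0.001]
wrist_force: [0.2, 0.5, -0.9]
width: 0.338
grip_force: 33.3
```

>>> step_arm(
  targets=[
    [[0, 0, 0], [0, 0, 1], 22],
    [[0, 0, 0], [0, 0, 0], 22],
  ],
)

```text
time: 23.5
tool_pos: [0.6079, 0.0167, 0.1618]
tcp_rot: [2.208, 2.235, 0.0]
wrist_force: [0.6, -0.2, -0.9]
width: 0.34
grip_force: 33.3
```

>>> step_arm(
  targets=[
    [[0, 0, 0], [0, 0, 0.7], 22],
    [[0, 0, 0], [0, 0, 0], 22],
  ],
)

```text
time: 23.67
tool_pos: [0.608, 0.0168, 0.1617]
tcp_rot: [2.208, 2.235, 0.0]
wrist_force: [-2.0, -0.3, 4.2]
width: 0.343
grip_force: 33.8
```

>>> step_arm(
  targets=[
    [[0, 0, 0], [0, 0, -0.7], 30],
    [[0, 0, 0], [0, 0, 0], 46],
    [[0, 0, 0], [0, 0, 0], 46],
    [[0, 0, 0], [0, 0, 0], 46],
    [[0, 0, 0], [0, 0, -5], 46],
  ],
)

```text
time: 24.08
tool_pos: [0.6071, 0.0168, 0.1657]
tcp_rot: [-2.207, -2.234, 0.002]
wrist_force: [-0.7, -0.9, -1.0]
width: 0.533
grip_force: 0.0
```

>>> step_arm(
  targets=[
    [[0, 0, 0], [0, 0, -20], 46],
    [[0, 0, 0], [0, 0, -35], 46],
    [[0, 0, 0], [-15, 0, -35], 60],
    [[0, 0, 0], [-30, 0, -20], 60],
    [[0, 0, 0], [-15, 0, 0], 60],
  ],
)

```text
time: 24.5
tool_pos: [0.6118, -0.0452, 0.2843]
tcp_rot: [2.2, 2.228, 0.01]
wrist_force: [1.0, 0.5, 0.4]
width: 0.703
grip_force: 0.0
```

>>> step_arm(
  targets=[
    [[0, 0, 0], [0, 0, 0], 60],
    [[0, 0, 0], [0, 0, 0], 60],
    [[0, 0, 0], [0, 0, 0], 60],
  ],
)

```text
time: 24.75
tool_pos: [0.6077, -0.0429, 0.2752]
tcp_rot: [-2.207, -2.232, 0.002]
wrist_force: [-0.2, 0.7, -0.1]
width: 0.705
grip_force: 0.0
```

Run:
```python
from h import *
p=metal("tray",[.607,.0168,.012],.119,.0305,.0915,2)
cv2.imwrite("pics/w11.png",read_camera("wrist")[0:330,180:460,::-1])
togo((.612,-.34),.22,-.02)
```

```text
tray metal [0.6074 0.0146 0.0098] sd [0.     0.0001 0.0007] areas [467, 196, 520, 193] len 0.1783 wid 0.0615
turn [-0.0028 -0.0006  0.0328] shift now-axes mm [-297.7    0.5   54.9] after-turn axes [-297.5   10.1   55.1] q [-0.11  0.16  1.78  0.    1.2  -0.12] t 24.9 pos [ 0.6078 -0.0423  0.2751]
```

View pics/w11.png

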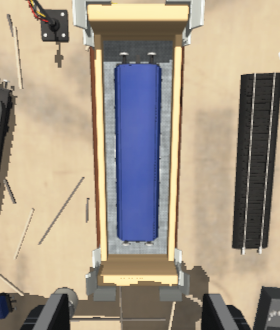

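The wagon lies square in the tray's bay and the tray hasn't moved. The lid is next.

>>> step_arm(
  targets=[
    [[0, 0, 0.033], [-15, 0, 0], 60],
    [[0, 0, 0], [-30, 1, 0], 60],
    [[0, 0, 0], [-32, 1, 5], 60],
    [[0, 0, 0], [-32, 1, 5], 60],
    [[0, 0, 0], [-32, 1, 5], 60],
  ],
)

```text
time: 25.32
tool_pos: [0.61, -0.1856, 0.2612]
tcp_rot: [-2.244, -2.198, 0.001]
wrist_force: [-0.4, -0.0, -0.6]
width: 0.698
grip_force: 0.0
```

>>> step_arm(
  targets=[
    [[0, 0, 0], [-32, 1, 5], 60],
    [[0, 0, 0], [-32, 1, 5], 60],
    [[0, 0, 0], [-32, 1, 10], 60],
    [[0, 0, 0], [-30, 1, 10], 60],
    [[0, 0, 0], [-20, 1, 10], 60],
  ],
)

```text
time: 25.73
tool_pos: [0.6115, -0.3336, 0.2208]
tcp_rot: [2.247, 2.195, -0.002]
wrist_force: [0.8, -0.9, 0.2]
width: 0.698
grip_force: 0.0
```

>>> step_arm(
  targets=[
    [[0, 0, 0], [-10, 1, 0], 60],
    [[0, 0, 0], [0, 0, 0], 60],
    [[0, 0, 0], [0, 0, 0], 60],
    [[0, 0, 0], [0, 0, 0], 60],
  ],
)

```text
time: 26.07
tool_pos: [0.6132, -0.3393, 0.2224]
tcp_rot: [2.244, 2.199, 0.001]
wrist_force: [-0.2, 0.4, 0.4]
width: 0.705
grip_force: 0.0
```

```bash
cat > lid.py <<'E'
from h import *
import sys
c=calibration("wrist"); im=read_camera("wrist"); hsv=cv2.cvtColor(im,cv2.COLOR_RGB2HSV)
ds=cut_out("wrist","lid"); u0=proj(np.array([[.6118,-.299,.01]]),c)[0]
d=min(ds,key=lambda d:np.hypot((d["extent"][0]+d["extent"][2])/2-u0[0],(d["extent"][1]+d["extent"][3])/2-u0[1])); print(np.round(d["extent"]),d["score"],u0)
m=d["region"]; p,f=fit("lid",[(m,c)],[.6118,-.299,-.019],0,2); print("fit",p.round(4),round(f,3))
# board outline back-projected at z=.006
P=np.array([back(u,.006,c)[:2] for u in np.argwhere(m)[::3,::-1].astype(float)],np.float32)*1000
r=cv2.minAreaRect(P); b=cv2.boxPoints(r); print("rect",np.round(r[0],1),np.round(r[1],1),round(r[2],2))
# bar: dark brown inside
cs=cv2.inRange(hsv,(0,80,20),(18,255,130)); cs[m==0]=0; n,l,st,ce=cv2.connectedComponentsWithStats(cs); k=1+st[1:,4].argmax()
Q=np.array([back(u,.038,c)[:2] for u in np.argwhere(l==k)[:,::-1].astype(float)],np.float32)*1000
r2=cv2.minAreaRect(Q); print("bar",st[k],np.round(r2[0],1),np.round(r2[1],1),round(r2[2],2))
togo(p[:2],.085,p[2])
cv2.imwrite("pics/lid.png",im[:,:,::-1])
E
python3 lid.py
```

```text
[280.  58. 356. 278.] 0.76 [312.83136201 178.30162943]
fit [ 0.6132 -0.2989 -0.0301] 0.986
rect [ 613.5 -298.8] [177.3  57.5] 88.21
bar [ 306  120   19  120 2033] [ 613.6 -298.5] [88.1 13.4] 88.32
turn [0.001  0.0002 0.0105] shift now-axes mm [ 40.1  -1.1 137.7] after-turn axes [ 40.1  -1.4 137.7] q [-0.54  0.37  1.62  0.    1.15 -0.52] t 26.17 pos [ 0.6134 -0.339   0.2227]
```

>>> step_arm(
  targets=[
    [[0, 0, 0.011], [15, 0, 15], 45],
    [[0, 0, 0], [20, -0.7, 30], 45],
    [[0, 0, 0], [5.3, 0, 35], 45],
    [[0, 0, 0], [0, 0, 35], 45],
    [[0, 0, 0], [0, 0, 22], 45],
  ],
)

```text
time: 26.58
tool_pos: [0.6122, -0.2971, 0.0821]
tcp_rot: [-2.252, -2.186, 0.001]
wrist_force: [-0.9, 0.1, -0.2]
width: 0.53
grip_force: 0.0
```

>>> step_arm(
  targets=[
    [[0, 0, 0], [0, 0, 0], 30],
    [[0, 0, 0], [0, 0, 0], 8],
    [[0, 0, 0], [0, 0, 0], 8],
    [[0, 0, 0], [0, 0, 0], 8],
    [[0, 0, 0], [0, 0, 0], 8],
  ],
  grip_force=40,
)

```text
time: 27.0
tool_pos: [0.6147, -0.3008, 0.0875]
tcp_rot: [2.254, 2.183, 0.002]
wrist_force: [0.1, 0.3, -1.5]
width: 0.152
grip_force: 41.8
```

>>> step_arm(
  targets=[
    [[0, 0, 0], [0, 0, 0], 8],
    [[0, 0, 0], [0, 0, 0], 8],
    [[0, 0, 0], [0, 0, 0], 8],
    [[0, 0, 0], [0, 0, 0], 8],
  ],
)

```text
time: 27.33
tool_pos: [0.6137, -0.3005, 0.086]
tcp_rot: [2.256, 2.184, 0.001]
wrist_force: [-1.5, 0.3, 4.2]
width: 0.154
grip_force: 42.6
```

```bash
python3 -c "
from h import *
togo((.6135,-.2988),.085,-.031)"
```

```text
turn [ 0.0014  0.0007 -0.0012] shift now-axes mm [ 1.7 -0.3  1. ] after-turn axes [ 1.7 -0.3  1. ] q [-0.49  0.48  1.75 -0.    0.91 -0.46] t 27.33 pos [ 0.6137 -0.3005  0.086 ]
```

>>> step_arm(
  targets=[
    [[0, 0, 0], [0, 0, -5], 8],
    [[0, 0, 0], [0, 0, -20], 8],
    [[0, 0, 0], [0, 0, -38], 8],
    [[0, 0, 0], [0, 0, -38], 8],
    [[0, 0, 0], [0, 0, -38], 8],
  ],
)

```text
time: 27.75
tool_pos: [0.6124, -0.2997, 0.2241]
tcp_rot: [-2.255, -2.184, 0.001]
wrist_force: [0.9, -0.7, -1.5]
width: 0.153
grip_force: 41.8
```

>>> step_arm(
  targets=[
    [[0, 0, -0.022], [0, 0, -38], 8],
    [[0, 0, -0.0215], [0, 0, -15], 8],
    [[0, 0, 0], [15, 0, -5], 8],
    [[0, 0, 0], [25, 0, 0], 8],
    [[0, 0, 0], [30, 0, 0], 8],
  ],
)

```text
time: 28.17
tool_pos: [0.6119, -0.23, 0.2815]
tcp_rot: [-2.212, -2.231, 0.0]
wrist_force: [-0.1, 0.4, -0.3]
width: 0.157
grip_force: 41.8
```

>>> step_arm(
  targets=[
    [[0, 0, 0], [30, 0, 0], 8],
    [[0, 0, 0], [30, 0, 0], 8],
    [[0, 0, 0], [30, 0, 0], 8],
    [[0, 0, 0], [30, -2, 0], 8],
    [[0, 0, 0], [30, 0, 0], 8],
  ],
)

```text
time: 28.58
tool_pos: [0.6071, -0.0779, 0.2799]
tcp_rot: [-2.207, -2.232, 0.003]
wrist_force: [1.3, 0.3, -1.5]
width: 0.158
grip_force: 41.8
```

>>> step_arm(
  targets=[
    [[0, 0, 0], [30, 0, 0], 8],
    [[0, 0, 0], [30, 0, 0], 8],
    [[0, 0, 0], [20, 0, 0], 8],
    [[0, 0, 0], [10, 0, 0], 8],
    [[0, 0, 0], [0, 0, 0], 8],
  ],
)

```text
time: 29.0
tool_pos: [0.6066, 0.0123, 0.2804]
tcp_rot: [-2.204, -2.236, 0.002]
wrist_force: [-0.2, -0.1, -0.7]
width: 0.151
grip_force: 41.8
```

>>> step_arm(
  targets=[
    [[0, 0, 0], [0, 0, 0], 8],
    [[0, 0, 0], [0, 0, 0], 8],
    [[0, 0, 0], [0, 0, 0], 8],
  ],
)

```text
time: 29.25
tool_pos: [0.6076, 0.0086, 0.2815]
tcp_rot: [-2.21, -2.233, 0.001]
wrist_force: [0.7, 0.4, -1.3]
width: 0.153
grip_force: 41.8
```

Run:
```python
from h import *
togo((.6075,.0149),.22,.0125); s=read_state(); print(s["width"],s["wrist_force"])
c=calibration("wrist"); im=read_camera("wrist"); p,R,s=T(); hsv=cv2.cvtColor(im,cv2.COLOR_RGB2HSV)
cv2.imwrite("pics/lidhand.png",im[:,:,::-1])
# in-hand lid: light wood board front edge
m=cv2.inRange(hsv,(12,60,150),(30,255,255))
z=p[2]-.086+.006
w=cut_out("wrist","lid"); 
for d in w[:2]: print(np.round(d["extent"]),d["score"])
if w:
    g=w[0]["region"]; r=np.argwhere(g); top=r[:,0].min(); 
    for y in (top+10,top+40,top+70):
        x=np.where(g[y])[0]; a=back((x.min(),y),z,c)-p; b=back((x.max()+1,y),z,c)-p; print(y,(R.T@a).round(4),(R.T@b).round(4))
    xs=np.where(g[top+3])[0]; print("front",(R.T@(back((xs.mean(),top),z,c)-p)).round(4))
    for X in (xs.min()+8,xs.max()-8): Y=np.where(g[:,X])[0].min(); print(X,(R.T@(back((X,Y),z,c)-p)).round(4))
```

```text
turn [-0.0005  0.0004 -0.0025] shift now-axes mm [ 6.3 -0.  61.5] after-turn axes [ 6.3 -0.  61.5] q [-0.03  0.15  1.78 -0.    1.21 -0.04] t 29.25 pos [0.6076 0.0086 0.2815]
0.15309030419522762 [ 0.69467912  0.4474231  -1.28921104]
[247. 102. 383. 419.] 0.69
111 [ 0.0857 -0.0286  0.08  ] [0.0857 0.0278 0.08  ]
141 [ 0.0738 -0.0285  0.08  ] [0.0738 0.0281 0.08  ]
171 [ 0.0613 -0.0284  0.08  ] [0.0613 0.0276 0.08  ]
front [ 0.0895 -0.0006  0.08  ]
255 [ 0.0891 -0.0252  0.08  ]
375 [0.0891 0.0239 0.08  ]
```

>>> step_arm(
  targets=[
    [[0, 0, -0.002], [7.1, 0, 15], 8],
    [[0, 0, 0], [0, 0, 25], 8],
    [[0, 0, 0], [0, 0, 18], 8],
    [[0, 0, 0], [0, 0, 7], 8],
    [[0, 0, 0], [0, 0, 0], 8],
  ],
)

```text
time: 29.77
tool_pos: [0.6061, 0.0163, 0.2142]
tcp_rot: [-2.205, -2.233, 0.005]
wrist_force: [-0.6, -0.1, -1.2]
width: 0.154
grip_force: 41.7
```

>>> step_arm(
  targets=[
    [[0, 0, 0], [0, 0, 0], 8],
    [[0, 0, 0], [0, 0, 0], 8],
    [[0, 0, 0], [0, 0, 0], 8],
  ],
)

```text
time: 30.02
tool_pos: [0.6087, 0.0168, 0.2186]
tcp_rot: [2.205, 2.234, 0.003]
wrist_force: [0.8, 0.8, -1.1]
width: 0.154
grip_force: 41.7
```

Run:
```python
from h import *
togo((.6075,.0157),.2,.0125)
a=read_camera("wrist")[30:330,170:470,::-1]; cv2.imwrite("pics/w12.png",cv2.resize(a,(600,600),interpolation=cv2.INTER_CUBIC))
```

```text
turn [0.0031 0.0001 0.0007] shift now-axes mm [-1.  -1.3 18.6] after-turn axes [-1.  -1.2 18.6] q [-0.01  0.21  1.84 -0.    1.09 -0.03] t 30.02 pos [0.6087 0.0168 0.2186]
```

View pics/w12.png

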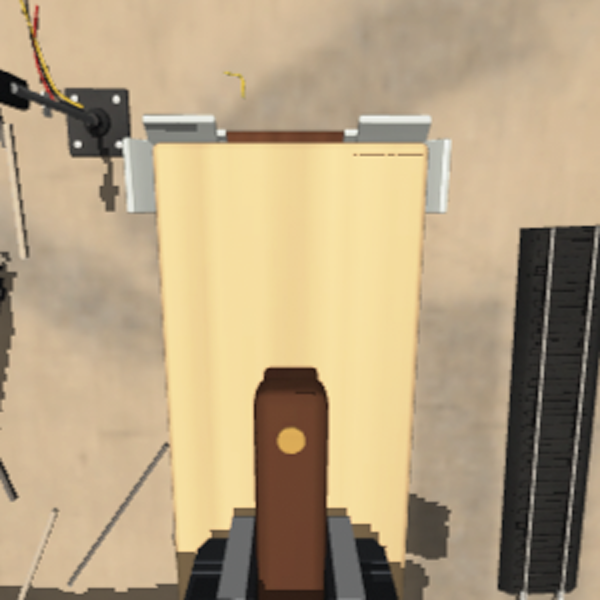

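The lid is centred over the tray within about 0.6 mm: lip edges at columns 124 and 451, lid at 155–426. I'm correcting for that and lowering.

>>> step_arm(
  targets=[
    [[0, 0, 0], [-0.6, -0.6, 4], 8],
    [[0, 0, 0], [0, 0, 3], 8],
    [[0, 0, 0], [0, 0, 0], 8],
    [[0, 0, 0], [0, 0, 0], 8],
  ],
)

```text
time: 30.4
tool_pos: [0.6067, 0.0164, 0.2093]
tcp_rot: [-2.206, -2.236, 0.001]
wrist_force: [0.4, -0.8, -1.4]
width: 0.153
grip_force: 41.8
```

>>> step_arm(
  targets=[
    [[0, 0, 0], [0, 0, 2], 8],
    [[0, 0, 0], [0, 0, 0], 8],
  ],
)

```text
time: 30.57
tool_pos: [0.6069, 0.0164, 0.2074]
tcp_rot: [-2.206, -2.236, 0.0]
wrist_force: [0.3, 0.9, -1.6]
width: 0.153
grip_force: 41.8
```

>>> step_arm(
  targets=[
    [[0, 0, 0], [0, 0, 2], 8],
    [[0, 0, 0], [0, 0, 0], 8],
  ],
)

```text
time: 30.73
tool_pos: [0.6068, 0.0164, 0.2053]
tcp_rot: [-2.206, -2.236, 0.001]
wrist_force: [-0.8, 1.1, -1.5]
width: 0.158
grip_force: 41.8
```

>>> step_arm(
  targets=[
    [[0, 0, 0], [0, 0, 1.5], 8],
    [[0, 0, 0], [0, 0, 0], 8],
  ],
)

```text
time: 30.9
tool_pos: [0.6069, 0.0164, 0.2039]
tcp_rot: [-2.206, -2.236, 0.001]
wrist_force: [0.1, 0.2, -1.7]
width: 0.155
grip_force: 41.8
```

>>> step_arm(
  targets=[
    [[0, 0, 0], [0, 0, 1.5], 8],
    [[0, 0, 0], [0, 0, 0], 8],
  ],
)

```text
time: 31.07
tool_pos: [0.6069, 0.0164, 0.2025]
tcp_rot: [-2.206, -2.236, 0.0]
wrist_force: [0.9, -0.1, -1.7]
width: 0.153
grip_force: 41.8
```

>>> step_arm(
  targets=[
    [[0, 0, 0], [0, 0, 1.2], 8],
    [[0, 0, 0], [0, 0, 0], 8],
  ],
)

```text
time: 31.23
tool_pos: [0.6069, 0.0164, 0.2013]
tcp_rot: [-2.206, -2.236, 0.0]
wrist_force: [0.0, 0.5, -1.7]
width: 0.152
grip_force: 41.8
```

>>> step_arm(
  targets=[
    [[0, 0, 0], [0, 0, 1.0], 8],
    [[0, 0, 0], [0, 0, 0], 8],
  ],
)

```text
time: 31.4
tool_pos: [0.6069, 0.0164, 0.2004]
tcp_rot: [-2.206, -2.236, 0.0]
wrist_force: [0.6, -0.9, -1.1]
width: 0.161
grip_force: 41.8
```

>>> step_arm(
  targets=[
    [[0, 0, 0], [0, 0, 0.8], 8],
    [[0, 0, 0], [0, 0, 0], 8],
  ],
)

```text
time: 31.57
tool_pos: [0.6071, 0.0164, 0.2]
tcp_rot: [2.206, 2.236, 0.0]
wrist_force: [0.6, 0.1, -0.1]
width: 0.154
grip_force: 42.0
```

>>> step_arm(
  targets=[
    [[0, 0, 0], [0, 0, 0.6], 8],
    [[0, 0, 0], [0, 0, 0], 8],
  ],
)

```text
time: 31.73
tool_pos: [0.6071, 0.0164, 0.1999]
tcp_rot: [2.206, 2.236, 0.0]
wrist_force: [-2.0, -0.2, 4.6]
width: 0.154
grip_force: 42.5
```

Contact came at TCP z = 0.2000 m, which is exactly the seated height. I'm releasing and backing off.

>>> step_arm(
  targets=[
    [[0, 0, 0], [0, 0, -0.6], 20],
    [[0, 0, 0], [0, 0, 0], 35],
    [[0, 0, 0], [0, 0, 0], 35],
    [[0, 0, 0], [0, 0, 0], 35],
    [[0, 0, 0], [0, 0, -5], 35],
  ],
)

```text
time: 32.15
tool_pos: [0.6062, 0.0164, 0.2035]
tcp_rot: [-2.205, -2.235, 0.003]
wrist_force: [-0.8, 0.1, -0.9]
width: 0.412
grip_force: 0.0
```

>>> step_arm(
  targets=[
    [[0, 0, 0], [0, 0, -20], 35],
    [[0, 0, 0], [0, 0, -30], 35],
    [[0, 0, 0], [-15, 0, -30], 60],
    [[0, 0, 0], [-30, 0, -20], 60],
    [[0, 0, 0], [-15, 0, -10], 60],
  ],
)

```text
time: 32.57
tool_pos: [0.6093, -0.0454, 0.3193]
tcp_rot: [2.202, 2.232, 0.005]
wrist_force: [0.6, -0.3, 0.7]
width: 0.703
grip_force: 0.0
```

>>> step_arm(
  targets=[
    [[0, 0, 0], [0, 0, 0], 60],
    [[0, 0, 0], [0, 0, 0], 60],
    [[0, 0, 0], [0, 0, 0], 60],
    [[0, 0, 0], [0, 0, 0], 60],
  ],
)

```text
time: 32.9
tool_pos: [0.6069, -0.0428, 0.3125]
tcp_rot: [-2.204, -2.234, 0.003]
wrist_force: [0.4, 0.5, -0.1]
width: 0.702
grip_force: 0.0
```

Run:
```python
from h import *
c=calibration("wrist"); im=read_camera("wrist"); d=cut_out("wrist","lid"); print([(np.round(x["extent"]),round(float(x["score"]),2)) for x in d])
p,f=fit("lid",[(d[0]["region"],c)],[.607,.0166,.0125],.114,2); print("lid",p.round(4),round(f,3))
P=np.array([back(u,.120,c)[:2] for u in np.argwhere(d[0]["region"])[::3,::-1].astype(float)],np.float32)*1000
r=cv2.minAreaRect(P); print("rect",np.round(r[0],1),np.round(r[1],1),round(r[2],2))
cs=sil("lid",p,c,.114,1); m=d[0]["region"]; print("fit extent",cv2.boundingRect(cs))
cv2.imwrite("pics/end.png",im[:,:,::-1]); s=read_state(); print(s["width"],s["grip_force"],s["wrist_force"],s["time"])
metal("tray",[.607,.0166,.0125],.119,.0305,.0915,1)
# bystanders: compare top image with the first one
t=read_camera("top"); t0=cv2.imread("pics/top0.png")[:,:,::-1]; df=cv2.absdiff(t,t0).max(2)
for n,(x,y) in dict(tank=(267,246),jar=(337,218),sig=(223,216),buf=(207,284),small=(339,264)).items(): print(n,int((df[y-12:y+12,x-14:x+14]>60).sum()))
```

```text
[(array([153.,  79., 206., 216.]), 0.33)]
lid [0.607  0.0166 0.0125] 0.0
rect [502.1  19.1] [99.3 29.8] 75.01
fit extent (276, 20, 86, 248)
0.703672440818547 0.0 [ 0.54467582  0.38734828 -0.3528644 ] 33.0
tray metal [0.6072 0.0168 0.0139] sd [0. 0. 0.] areas [385, 406, 404, 527] len 0.182 wid 0.058
tank 496
jar 143
sig 294
buf 482
small 82
```

>>> step_arm(
  targets=[
    [[0, 0, 0], [-20, 0, -5], 60],
    [[0, 0, 0], [-35, 0, 0], 60],
    [[0, 0, 0], [-35, 0, 0], 60],
    [[0, 0, 0], [-35, 0, 0], 60],
    [[0, 0, 0], [-35, 0, 0], 60],
  ],
)

```text
time: 33.52
tool_pos: [0.6099, -0.2044, 0.3194]
tcp_rot: [-2.205, -2.238, 0.0]
wrist_force: [0.6, 0.3, -0.2]
width: 0.7
grip_force: 0.0
```

>>> step_arm(
  targets=[
    [[0, 0, 0], [-35, 0, 0], 60],
    [[0, 0, 0], [-35, 0, 0], 60],
    [[0, 0, 0], [-35, 0, 0], 60],
    [[0, 0, 0], [-35, 0, 0], 60],
    [[0, 0, 0], [-35, 0, 0], 60],
  ],
)

```text
time: 33.93
tool_pos: [0.6123, -0.3798, 0.3192]
tcp_rot: [-2.205, -2.236, -0.0]
wrist_force: [0.7, -0.9, 0.2]
width: 0.703
grip_force: 0.0
```

>>> step_arm(
  targets=[
    [[0, 0, 0], [-25, 0, 0], 60],
    [[0, 0, 0], [-10, 0, 0], 60],
    [[0, 0, 0], [0, 0, 0], 60],
    [[0, 0, 0], [0, 0, 0], 60],
  ],
)

```text
time: 34.27
tool_pos: [0.6128, -0.413, 0.319]
tcp_rot: [-2.206, -2.235, -0.001]
wrist_force: [1.3, 0.3, 0.2]
width: 0.701
grip_force: 0.0
```

Run:
```python
from h import *
t=read_camera("top"); ct=calibration("top"); cv2.imwrite("pics/tend.png",t[:,:,::-1])
d=cut_out("top","lid"); print([(np.round(x["extent"]),round(float(x["score"]),2)) for x in d])
for x in d:
    if x["extent"][0]<320: p,f=fit("lid",[(x["region"],ct)],[.607,.0166,.0125],.114); print("lid top fit",p.round(4),round(f,3))
# wrist end image: light board colour
e=cv2.imread("pics/end.png"); h=cv2.cvtColor(e,cv2.COLOR_BGR2HSV); print("hsv on lid",[h[y,300].tolist() for y in(60,100,140)], "table",h[140,230].tolist())
t0=cv2.imread("pics/top0.png")[:,:,::-1]
for n,(x,y) in dict(tank=(267,246),jar=(337,218),sig=(223,216),buf=(207,284),small=(339,264)).items():
    T_=t0[y-14:y+14,x-16:x+16]; r=cv2.matchTemplate(np.ascontiguousarray(t[y-22:y+22,x-24:x+24]),np.ascontiguousarray(T_),cv2.TM_CCOEFF_NORMED); _,v,_,l=cv2.minMaxLoc(r); print(n,round(v,2),l[0]-8,l[1]-8)
```

```text
[(array([224., 163., 305., 192.]), 0.94)]
lid top fit [0.6053 0.0154 0.0115] 0.969
hsv on lid [[22, 79, 251], [23, 78, 251], [23, 77, 251]] table [18, 65, 222]
tank 1.0 0 0
jar 1.0 0 0
sig 1.0 0 0
buf 1.0 0 0
small 1.0 0 0
```

```bash
python3 -c "
from workcell import finish_job
print(finish_job())"
```

```text
the job is handed in; nothing more can be done
None
```

The stock box is packed in the order asked and handed in at about 34 s: loco in the base, tray on the base, larger blue wagon in the tray, lid in the tray's corners. The lid seated at its expected height, and the top view shows it in place and the tank wagon, jar, signal and buffer stop unmoved; I didn't re-check the pliers, which the arm was never sent near.

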